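Lid and latch the bean bin

ROBOT

A 6-joint arm with a two-finger parallel gripper is mounted at the origin on the work surface. World frame = base frame: x ahead of the robot, y to its left, z up, the work surface at z = 0. Lengths are in m, angles in rad, forces in N, time in s.
With the tool pointing down it reaches from about 0.35 to 1 m from the base axis. Payload 7.1 kg.
Tool frame: the origin (TCP) lies at the centre of the arm's flange, where the gripper is bolted on; the fingertips stand 173 mm ahead of it and the grasp point (between the pads) lies 155 mm ahead of it; x points along the fingers, z is the direction in which the jaws open and shut, and the axes are right-handed (so a half turn about x gives the same grasp; the last joint's range is limited). The gripper opens to 85 mm and grips with 20 to 120 N. Pads are 22 mm wide; open, the fingers measure 114 mm over their backs; the gripper's body (76 mm by 85 mm) begins 54 mm behind the grasp point. The pads swing forward as they close: fully open they stand 13 mm farther back than shut.
Start: joints at [-1.333, 0.423, 1.63, -0, 1.089, -0.019], TCP at [0.159, -0.604, 0.405] pointing down, gripper open.
Joint ranges: [-3, 3], [-0.9, 2.11], [0.09, 2.58], [-1.31, 4.45], [0.11, 2.69], [-2.54, 2.54]. Speed limits (rad/s): [2.39, 2.39, 3.01, 3.14, 3.14, 3.14].

INTERFACE

Orientations are given as a rotation vector (axis times angle).
In Python, from plant import get_state, snapshot, camera_info, hand_in gives the robot as it stands.
- The arm moves only by the tool step_arm, never from a script. Its argument "commands" is a list of rows, each a list of 6 numbers: the shift along the tool's x, y, z in units of 30 mm (1.0 is 30 mm), then the turn, a rotation vector about the tool's x, y, z in rad. In form: [[dx, dy, dz, ax, ay, az], ...]. A call has 1 to 10 rows; each row shifts and turns the pose as measured when the row begins, along the tool's axes as they then stand; what a row does not reach is not made up. A row lasts 1/8 s, in which the tool goes at most 62.5 mm and 10.7 degrees, less where a joint would pass 70% of its speed; a pose out of reach is approached as far as the arm can. A call is refused whole if a number of a shift passes 1 or a number of a turn 0.188, either way. A call with a gripper value outside its range is refused whole. "hand" is the opening, from -1 (shut) to 1 (fully open), so that 0 is half open, set as the call begins (left out, the last holds). The fingers move at their own pace and stop on an object; "squeeze" is the grip in N (left out, the last holds). Time passes only in rows, so rows that do not move let the fingers close. It gives the time, the measured TCP pose, the force and the opening at its end, in the units of the state.
- get_state(): the state, without advancing time (a new reading comes with each control period).
- snapshot(name): name is "scene" or "top"; returns (picture, depth): 384x512x3 uint8, red, green, blue; 384x512 float32, m along the optical axis (not along the pixel's ray), 0 where there is no reading.
- camera_info(name): a dict with "intrinsics" (3x3 intrinsics, pixels), "R" (3x3) and "t" (3): a world point X has camera coordinates R X + t. Camera axes: x right, y down, z forward; pixel columns grow to the right and rows downward; lengths in m; the calibration is good to about 2 mm. A picture is of the moment at which its call begins. camera_info takes no time and is no camera call.
- hand_in(): hands the job in, once; it reports no verdict.
The state is a dict: "time_s": time; "joint_positions": joint angles; "dq": joint speeds; "joint_efforts": joint torques, N m; "tcp_pos": TCP position; "orientation": TCP orientation; "contact_force": force on the tool from outside, world axes, zero at the start; "ft_torque": the same for the moment, N m; "finger_gap": finger opening in m.
Only numpy, scipy, OpenCV 4.12 (cv2) and the standard library are available. Lean on these libraries where they do the work, as an engineer would, in place of code of your own. Each camera call takes 0.05 s, during which the arm holds its last target.

TASK

The bean bin's lid is drying upright in the rack: lift it out, lay it flat, handle up, on the free counter, then take it again by its handle and set it squarely on the bin with its keeper on the latch side. Let go, swing the latch's wire loop over the keeper's rib so that its rung rests on the step behind, let go of the loop with the lever still open, and only then snap the lever down over centre, fully home. Do not let the lid fall from a height, and leave all the other things on the counter where they are.

Things in the scene. Friction and masses are not known exactly. Their poses are not given: they have to be found in the camera images.
- bin: White sheet-metal bean bin, fixed. Origin on the counter under the middle of its opening; x to the latch side, z up. Body x, y -75 to 75, walls 6 thick (opening 138 x 138), flat rim at z 85. On the +x side the front slopes 40 degrees off vertical from the rim to the counter at x 146; the draw latch is at the middle (y 0) of this slope.
- rack: Drying rack, fixed, base 8 high, x -60 to 90, y -85 to 85; origin on the counter. The lid stands in its slot along y: plate at x -5 to 5, underside to -x, handle to +x, between wire hoops 60 high (x +-11.5, y +-22 to +-40, wire 8). It must rise 60 straight up to leave them. A fixed tray in the next slot (x 61 to 69, 90 high) bars the way to the handle.
- lid: Loose steel lid, 0.65 to 0.9 kg. Plate 150 x 150 x 10; origin at the middle of its underside, z out of the handle side, x to the keeper edge (a strip 9 high stiffens the other). Two ribs under it, 9 high, along y at x +-62 (outer faces +-66.5, ends y +-65.5) drop into the bin's opening; flat on the counter the origin is 9 up. Seated, the origin is at bin (0, 0, 85), axes along the bin's.
- lid_edge (a point): Middle of the lid's +y edge, lid (0, 75, 5), on top while the lid stands in the rack (lid y up, lid x along rack +y). Bare plate 10 thick here: a grasp may reach 23 down from the edge. On the handle side the handle's post begins 24 down from the edge.
- lid_handle (a point): Middle of the lid's handle: a round bar 12 thick along lid y, from y -45 to 45 at x 0, its axis 46 above the lid's origin, on a post at each end, 30 clear below the bar.
- keeper (a point): Where the rung rests when drawn tight, lid (72.1, 0, 25.5): the corner of the keeper, which stands at the middle of the lid's x edge, 22 wide (y): a step from x 45 to 80.6, top at z 22, with a rib at its outer end, x 75.6 to 80.6, rising to z 31.
- lever (a joint): Lever angle (rad) about a level axis along the bin's y. 0 = shut, lying down the slope, pointing to bin +x and 50 degrees below level; grows as it swings up and out, so it points (angle - 50 degrees) above level. Range 0 to 2.35; some friction, stays where left. Over centre at 0.38, below which the sprung loop holds it; with the loop hooked about 3 N at its end shuts it.
- lever_pivot (a point): The lever's hinge axis, middle, at bin (105.0, 0, 71.0).
- lever_end (a point): End of the lever on its middle plane, 50 from the pivot. The lever is a flat steel bar 20 wide (bin y), 6 thick.
- loop_pin (a point): Pin on which the loop turns (axis along the bin's y), carried by the lever: 14 from the pivot, 22 degrees shut-wards of the lever's own direction. The lever must stand at 1.75 or more for the loop to pass over the keeper's rib. Shutting the hooked lever draws the loop to about 20 N.
- loop_rung (a point): Middle of the loop's rung, a wire 7 thick along the bin's y between the loop's two arms (6 thick, at y +-17): 60.5 from the pin (the arms are sprung and stretch up to 12 under pull, about 4 N per mm). This is the bar that goes behind the keeper's rib.
- loop_grip (a point): Middle of the loop's end bar, beyond the rung, 82.5 from the pin: a cylinder 10 thick and 46 long along the bin's y, to be pinched on its two flat ends. The loop turns on its pin with very light friction and stays where left on the outer side, where it starts; past upright it falls inwards to the keeper.
- pitcher: Steel milk pitcher, 80 across with handle, 100 high, loose bystander; origin at its foot.
- tamper: Tamper, 57 across, 90 high, loose bystander; origin at its foot.
- cup_a: White cup 72 across, 60 high, loose bystander; origin at its foot.
- cup_b: White cup 72 across, 60 high, loose bystander; origin at its foot.
- jar: Amber glass jar, 72 across, 110 high, loose bystander; origin at its foot.
- portafilter: Portafilter lying flat, head 68 across and 30 high at 80 along its x, black handle 26 thick from x 55 to -65; loose bystander.
- scale: Black bar scale, 130 x 150 x 22, loose bystander; origin at its foot.
Mind the look-alikes: they are no part of the job. What is shaped like the lid but turquoise is not meant.

How it is judged:
By the outcome, as a careful person would: the job done as asked, in the order asked, and still so for the second after the job is handed in, with the robot touching nothing.
It also fails if it takes over 72 s, if anything falls off the work surface, if the arm or the gripper's body presses on something with over 40 N, if the wrist force passes 120 N, or if a joint passes its speed limit or range.

## Working session

There is one attempt and no reset: what is moved stays moved. The work goes in short steps, Python scripts to look and compute and a tool call to move; the robot and the scene stay as the last step left them, time stands still between calls to the robot, and variables do not carry over. Pictures are saved under pics/ and viewed, and the job is handed in when it is done.

Besides the shell and the picture viewer there is one more tool, called as name([rows], argument=value, ...), one row to a line, values as JSON. step_arm: Moves the arm, as the interface text tells. Its arguments: {"type":"object","properties":{"commands":{"type":"array","items":{"type":"array","items":{"type":"number"}}},"hand":{"type":"number"},"squeeze":{"type":"number"}},"required":["commands"]}

```bash
ls; mkdir -p pics; cat > h.py <<'E'
import numpy as np,cv2
from plant import get_state,snapshot,camera_info
from scipy.spatial.transform import Rotation as Ro
def load(n): 
    d=np.load(f'{n}.npz'); return d['p'],d['d'],d['K'],d['R'],d['t']
def take(cam,n):
    p,d=snapshot(cam); c=camera_info(cam)
    np.savez(n+'.npz',p=p,d=d,K=c['intrinsics'],R=c['R'],t=c['t'])
    cv2.imwrite(f'pics/{n}.png',cv2.resize(p[:,:,::-1],(800,600),interpolation=cv2.INTER_CUBIC))
def ray(n,u,v):
    p,d,K,R,t=load(n); r=R.T@np.linalg.inv(K)@np.array([u,v,1.]); return -R.T@t, r
def onz(n,u,v,z):
    o,r=ray(n,u,v); return o+r*(z-o[2])/r[2]
def dep(n,u,v):
    p,d,K,R,t=load(n); o,r=ray(n,u,v); return o+r*d[int(round(v)),int(round(u))]
def cloud(n):
    p,d,K,R,t=load(n); v,u=np.mgrid[:384,:512]
    r=np.stack([u,v,np.ones_like(u)],-1)@np.linalg.inv(K).T
    return ((r*d[...,None])-t)@R
def proj(n,X):
    p,d,K,R,t=load(n); c=K@(R@np.array(X)+t); return c[:2]/c[2]
E
python3 - <<'E'
from h import *
take('scene','s0');take('top','t0')
s=get_state()
for k in s: print(k,s[k])
for n in('s0','t0'):
    p,d,K,R,t=load(n);print(K.tolist(),(-R.T@t),R[2])
E
```

```text
pics
time_s 0.1
joint_positions [-1.33301936e+00  4.23785858e-01  1.63059873e+00 -2.25731406e-06
  1.08860999e+00 -1.90097870e-02]
dq [ 1.20768476e-03  2.73798434e-04 -3.25754487e-03 -2.88497459e-04
 -7.46415821e-05  9.16983909e-04]
joint_efforts [ 4.01914140e-04 -5.58422363e+01 -2.82446945e+01 -7.48598495e-06
  3.04283145e-03  1.88412690e-05]
tcp_pos [ 0.15869415 -0.60426145  0.40401571]
orientation [ 1.01887199  1.32091937 -1.01741232]
contact_force [ 0.4826398   0.25999702 -0.19599442]
ft_torque [-0.01163066  0.0057534   0.05837803]
finger_gap 0.08541181347409851
[[403.20592860609287, 0.0, 251.94458960440764], [0.0, 403.20592860609287, 196.56454617784243], [0.0, 0.0, 1.0]] [ 1.83901609 -0.47591187  1.23266962] [-0.75030185  0.20162108 -0.62959993]
[[349.2291732080362, 0.0, 249.24545899409625], [0.0, 349.2291732080362, 189.69549972848273], [0.0, 0.0, 1.0]] [ 0.25139499 -0.09053006  1.35845323] [ 1.84614264e-01  9.45892729e-04 -9.82810602e-01]
```

View pics/s0.png

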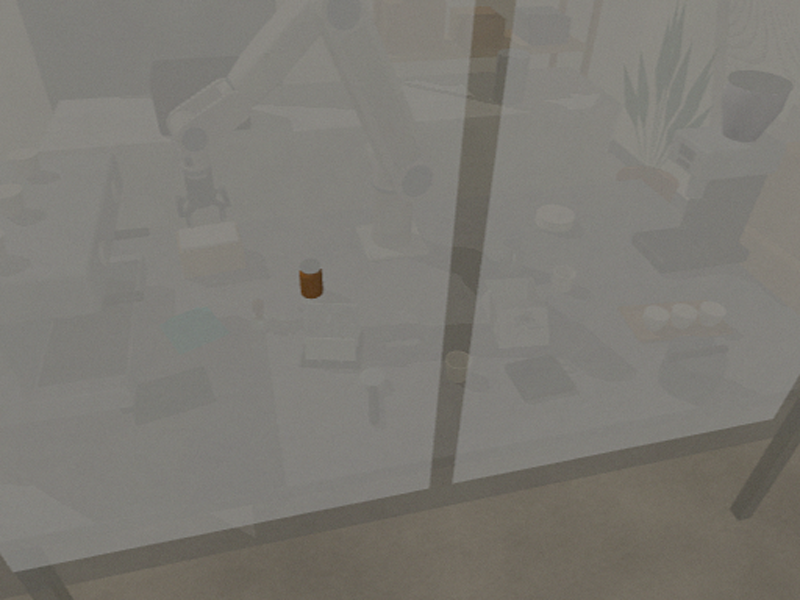

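View pics/t0.png

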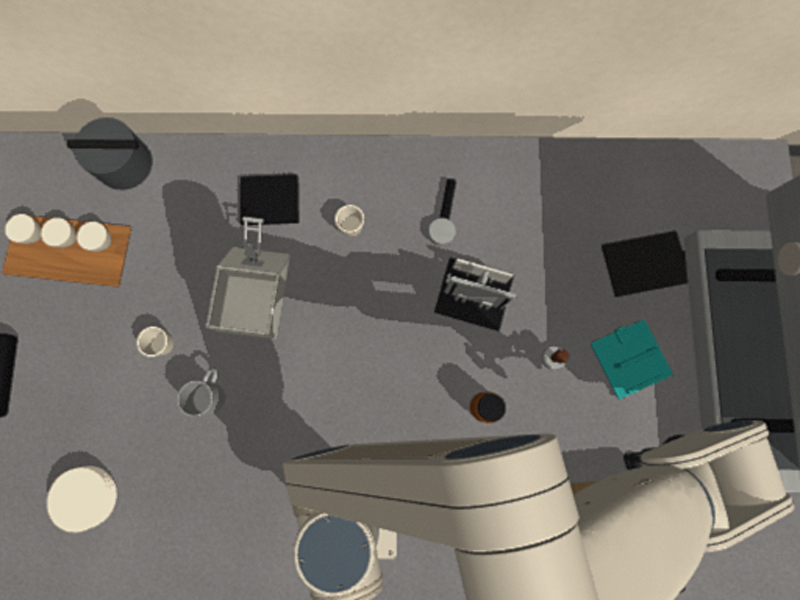

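```bash
python3 - <<'E'
from h import *
p,d,K,R,t=load('s0')
g=p.astype(np.float32)
b=g-cv2.GaussianBlur(g,(0,0),25)
# contrast stretch
o=np.clip(128+b*4,0,255).astype(np.uint8)
crop=o[150:330,80:400]
cv2.imwrite('pics/s0e.png',cv2.resize(crop[:,:,::-1],(800,450),interpolation=cv2.INTER_CUBIC))
print((d==0).mean(),d[200:300:20,100:400:40])
p,d,K,R,t=load('t0')
print((d==0).mean())
for n,(x0,x1,y0,y1) in {'tbin':(110,230,80,230),'track':(250,350,100,230)}.items():
    cv2.imwrite(f'pics/{n}.png',cv2.resize(p[y0:y1,x0:x1,::-1],None,fx=4.5 if n=='track' else 4,fy=4.5 if n=='track' else 4,interpolation=cv2.INTER_CUBIC)[:600])
E
```

```text
0.003875732421875 [[0.68114275 0.6984139  0.7205257  0.7432614  0.76872283 0.7936645
  0.8194152  0.85181487]
 [0.7034442  0.7243335  0.7507811  0.7728089  0.80029035 0.82756263
  0.8583001  0.89239866]
 [0.7331779  0.75583655 0.78100187 0.8063575  0.83528364 0.86581063
  0.8989736  0.9348334 ]
 [0.7599741  0.7860234  0.81253844 0.8439013  0.8751163  0.91141087
  0.9468952  0.9857313 ]
 [0.795881   0.8251246  0.8514682  0.88606465 0.92036664 0.9563502
  0.99663264 1.0425117 ]]
0.0038604736328125
```

View pics/s0e.png

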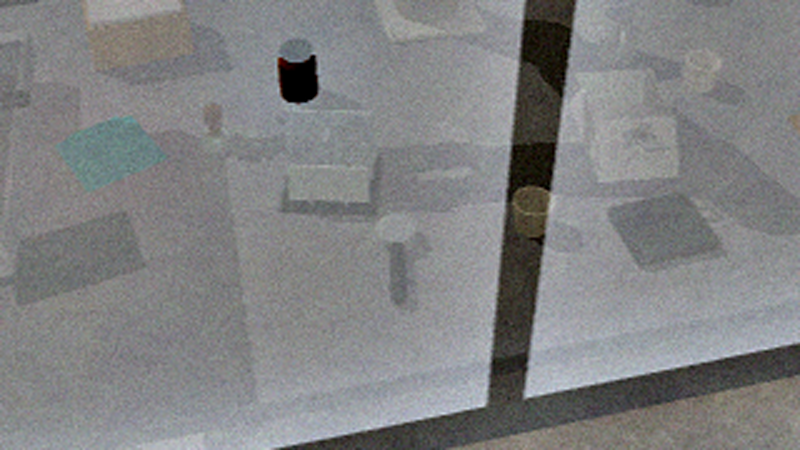

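View pics/tbin.png

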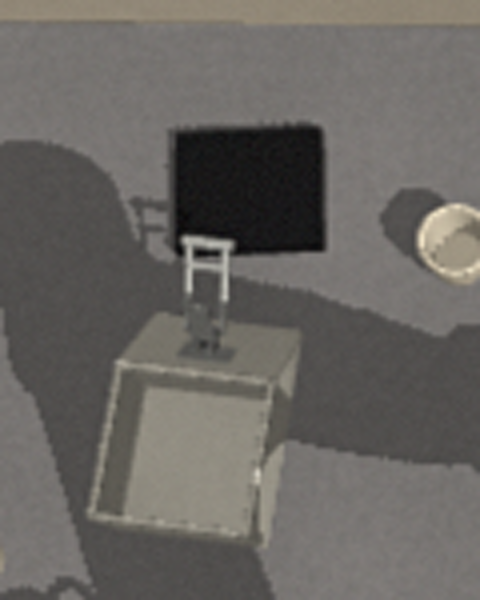

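View pics/track.png

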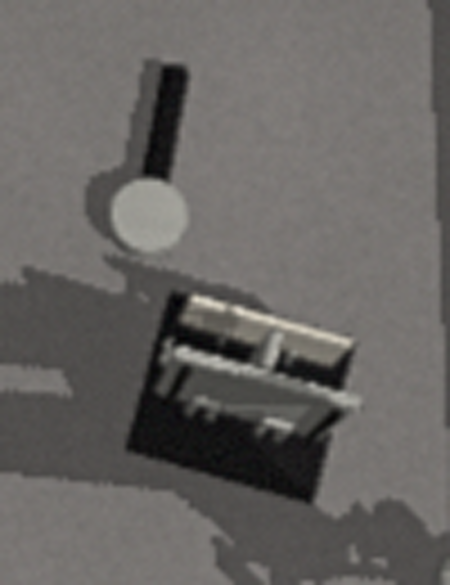

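```bash
python3 - <<'E'
from h import *
C=cloud('t0'); np.set_printoptions(precision=3,suppress=True)
# counter check
print('counter',C[250,200],C[200,220],C[130,300])
m=np.zeros((384,512),bool);m[80:230,110:200]=1
def stat(mask):
    P=C[mask]; print(len(P),P.mean(0))
    if len(P)>5:
        r=cv2.minAreaRect((P[:,:2]*1000).astype(np.float32)); print(r); print(cv2.boxPoints(r)/1000)
print('rim'); rim=m&(abs(C[...,2]-.085)<.006); 
n,l,s,c=cv2.connectedComponentsWithStats(rim.astype(np.uint8),connectivity=8)
for i in range(1,n):
    if s[i,4]>8: print(s[i]); stat(l==i)
print('above rim'); hi=m&(C[...,2]>.094)
for v,u in np.argwhere(hi): print(u,v,C[v,u])
E
```

```text
counter [0.27  0.097 0.002] [0.464 0.025 0.002] [ 0.754 -0.293  0.007]
rim
[156 157  11   9  37]
37 [0.595 0.242 0.084]
((596.53271484375, 243.60247802734375), (27.189739227294922, 39.916465759277344), 4.899051666259766)
[[0.581 0.262]
 [0.585 0.223]
 [0.612 0.225]
 [0.608 0.265]]
[132 169  47  46 320]
320 [0.489 0.259 0.084]
((483.98394775390625, 259.271240234375), (152.2650146484375, 157.83660888671875), 83.78035736083984)
[[0.397 0.192]
 [0.554 0.175]
 [0.571 0.326]
 [0.414 0.344]]
above rim
194 80 [ 0.251 -0.091  1.358]
153 81 [ 0.251 -0.091  1.358]
169 86 [ 0.251 -0.091  1.358]
140 87 [ 0.251 -0.091  1.358]
168 92 [ 0.251 -0.091  1.358]
145 93 [ 0.251 -0.091  1.358]
166 94 [ 0.251 -0.091  1.358]
118 97 [ 0.251 -0.091  1.358]
167 97 [ 0.251 -0.091  1.358]
152 99 [ 0.251 -0.091  1.358]
187 101 [ 0.251 -0.091  1.358]
165 102 [ 0.251 -0.091  1.358]
117 105 [ 0.251 -0.091  1.358]
131 114 [ 0.251 -0.091  1.358]
131 122 [ 0.251 -0.091  1.358]
145 122 [ 0.251 -0.091  1.358]
128 123 [ 0.251 -0.091  1.358]
191 123 [ 0.251 -0.091  1.358]
164 126 [ 0.251 -0.091  1.358]
170 129 [ 0.251 -0.09
[... 3788 characters left out ...]
251 -0.091  1.358]
179 170 [ 0.251 -0.091  1.358]
129 177 [ 0.251 -0.091  1.358]
147 179 [ 0.251 -0.091  1.358]
160 182 [ 0.251 -0.091  1.358]
110 183 [ 0.251 -0.091  1.358]
189 183 [ 0.251 -0.091  1.358]
134 185 [ 0.251 -0.091  1.358]
179 185 [ 0.251 -0.091  1.358]
188 186 [ 0.251 -0.091  1.358]
113 188 [ 0.251 -0.091  1.358]
180 190 [ 0.251 -0.091  1.358]
186 197 [ 0.251 -0.091  1.358]
123 199 [ 0.251 -0.091  1.358]
187 199 [ 0.251 -0.091  1.358]
175 200 [ 0.251 -0.091  1.358]
197 217 [ 0.251 -0.091  1.358]
186 223 [ 0.251 -0.091  1.358]
144 228 [ 0.251 -0.091  1.358]
169 228 [ 0.251 -0.091  1.358]
172 228 [ 0.251 -0.091  1.358]
152 229 [ 0.251 -0.091  1.358]
166 229 [ 0.251 -0.091  1.358]
```

```bash
python3 - <<'E'
from h import *
C=cloud('t0'); np.set_printoptions(precision=3,suppress=True)
m=np.zeros((384,512),bool);m[150:220,270:340]=1
for lo,hi in((.14,.2),(.08,.1),(.1,.14),(.003,.015)):
    k=m&(C[...,2]>lo)&(C[...,2]<hi)
    n,l,s,c=cv2.connectedComponentsWithStats(k.astype(np.uint8),connectivity=8)
    for i in range(1,n):
        if s[i,4]>6:
            P=C[l==i]; r=cv2.minAreaRect((P[:,:2]*1000).astype(np.float32)); print(lo,hi,s[i],P.mean(0),P[:,2].max(),r); 
for lo in(.15,):
    for v,u in np.argwhere(m&(C[...,2]>lo)): print(u,v,C[v,u])
E
```

```text
0.14 0.2 [288 177  43  16 176] [ 0.501 -0.298  0.155] 0.16440340973437553 ((498.83978271484375, -298.05584716796875), (148.53884887695312, 19.456989288330078), 74.36454772949219)
0.08 0.1 [292 165  37  13  97] [ 0.564 -0.315  0.089] 0.09438838598392083 ((564.4164428710938, -315.63360595703125), (138.8106231689453, 9.395323753356934), 74.46211242675781)
0.08 0.1 [286 175   3   6  12] [ 0.536 -0.229  0.093] 0.09789414106274126 ((537.2138671875, -229.7953338623047), (6.905148506164551, 18.503501892089844), 72.35823822021484)
0.08 0.1 [292 184  31  10  41] [ 0.496 -0.305  0.09 ] 0.09994206729141276 ((496.6269836425781, -301.7233581542969), (112.70413208007812, 4.283998489379883), 72.92679595947266)
0.1 0.14 [308 173   5   9  31] [ 0.53  -0.307  0.132] 0.1390697351525896 ((529.4210815429688, -307.18182373046875), (10.442109107971191, 31.477764129638672), 75.094970703125)
0.1 0.14 [287 180  42  15 110] [ 0.497 -0.298  0.121] 0.13976210998945784 ((493.9786071777344, -296.8676452636719), (149.38833618164062, 10.882664680480957), 74.0898208618164)
0.003 0.015 [322 150   6   4   9] [ 0.667 -0.
[... 6761 characters left out ...]
485 -0.358  0.16 ]
327 188 [ 0.485 -0.361  0.159]
328 188 [ 0.485 -0.365  0.159]
329 188 [ 0.485 -0.368  0.159]
330 188 [ 0.485 -0.371  0.161]
324 189 [ 0.483 -0.352  0.152]
325 189 [ 0.482 -0.355  0.157]
326 189 [ 0.482 -0.358  0.16 ]
327 189 [ 0.482 -0.361  0.158]
328 189 [ 0.482 -0.364  0.161]
329 189 [ 0.481 -0.368  0.162]
327 190 [ 0.48  -0.363  0.15 ]
328 190 [ 0.479 -0.365  0.156]
329 190 [ 0.478 -0.368  0.16 ]
323 193 [ 0.251 -0.091  1.358]
283 194 [ 0.251 -0.091  1.358]
323 196 [ 0.251 -0.091  1.358]
323 198 [ 0.251 -0.091  1.358]
274 200 [ 0.251 -0.091  1.358]
290 207 [ 0.251 -0.091  1.358]
283 208 [ 0.251 -0.091  1.358]
279 212 [ 0.251 -0.091  1.358]
315 214 [ 0.251 -0.091  1.358]
```

```bash
python3 - <<'E'
from h import *
from scipy.optimize import least_squares
np.set_printoptions(precision=4,suppress=True)
C=cloud('t0'); p=load('t0')[0]
m=np.zeros((384,512),bool);m[160:225,125:190]=1
k=m&(abs(C[...,2]-.0865)<.006); 
n,l,s,c=cv2.connectedComponentsWithStats(k.astype(np.uint8)); i=1+np.argmax(s[1:,4]); P=C[l==i]
print(len(P),P.mean(0),np.median(P[:,2]))
def f(q,P):
    c,s_=np.cos(q[2]),np.sin(q[2]); d=P[:,:2]-q[:2]
    x=d@[c,s_]; y=d@[-s_,c]; return x,y
def res(q):
    x,y=f(q,P); return np.maximum(abs(x),abs(y))-.072
r=least_squares(res,[.484,.259,-.11],loss='soft_l1',f_scale=.002); print(r.x,np.degrees(r.x[2]),np.abs(res(r.x)).mean())
x,y=f(r.x,P)
for nm,sel in(('+x',(x>.06)&(abs(y)<.06)),('-x',(x<-.06)&(abs(y)<.06)),('+y',(y>.06)&(abs(x)<.06)),('-y',(y<-.06)&(abs(x)<.06))):
    a=(x if 'x' in nm else y)[sel]; print(nm,len(a),a.mean(),a.min(),a.max(),P[sel,2].mean())
# lid top edge
m=np.zeros((384,512),bool);m[170:195,285:335]=1
E=C[m&(C[...,2]>.149)&(C[...,2]<.17)]; 
k2=(E[:,0]>.45); E=E[k2]
c=E.mean(0); u,sv,vt=np.linalg.svd(E[:,:2]-c[:2]); d=vt[0]; a=(E[:,:2]-c[:2])@d; b=(E[:,:2]-c[:2])@vt[1]
print('lid',c,np.median(E[:,2]),np.degrees(np.arctan2(d[1],d[0])),a.min(),a.max(),b.min(),b.max(), c[:2]+d*(a.min()+a.max())/2)
E=C[m&False]
m[155:180]=1; T=C[m&(C[...,2]>.08)&(C[...,2]<.098)&(C[...,0]>.55-.28*(C[...,1]+.3)-.01-.0)]
c=T.mean(0);u,sv,vt=np.linalg.svd(T[:,:2]-c[:2]);print('tray',c,np.degrees(np.arctan2(vt[0,1],vt[0,0])))
# latch points in bin frame
m=np.zeros((384,512),bool);m[130:165,150:172]=1
L=C[m&(C[...,2]>.085)&(C[...,2]<.13)]; x,y=f(r.x,L)
for a in sorted(zip(x,y,L[:,2])): print('%.4f %.4f %.4f'%a,end=' | ')
s=get_state(); print(Ro.from_rotvec(s['orientation']).as_matrix())
E
```

```text
300 [0.4857 0.2591 0.0846] 0.08444641428394578
[ 0.4809  0.2584 -0.1133] -6.492421504582668 0.002009274767779681
+x 78 0.07280334933593183 0.06786208469498328 0.0818782815524462 0.08426972183627
-x 55 -0.07264393537935955 -0.0759771812486687 -0.06927580476597078 0.08475757278938449
+y 58 0.07173871004968325 0.06825549366438594 0.07563136832999989 0.08501917869618975
-y 55 -0.07173826856604394 -0.0749617712592802 -0.06820816015131986 0.08426811133030715
lid [ 0.5015 -0.2994  0.1575] 0.15776002733956784 -105.86937415517825 -0.07390279669678985 0.07371451335134552 -0.006682279533244324 0.008148057912675337 [ 0.5015 -0.2993]
tray [0.5644 0.0703 0.0867] -90.03524829384665
0.1090 0.0013 0.0857 | 0.1099 -0.0062 0.0859 | 0.1104 0.0032 0.0940 | 0.1109 0.0124 0.0882 | 0.1110 -0.0004 0.0936 | 0.1113 0.0087 0.0883 | 0.1114 -0.0041 0.0937 | 0.1125 -0.0070 0.0909 | 0.1128 0.0064 0.0982 | 0.1131 -0.0106 0.0904 | 0.1141 -0.0048 0.0985 | 0.1144 0.0170 0.0875 | 0.1144 0.0042 0.0931 | 0.1146 -0.0084 0.0981 | 0.1148 0.0003 0.0935 | 0.1164 0.0068 0.0990 | 0.1176 0.0040 0.0957 | 0.1179 0.0001 0.0964 | 0.1
[... 2388 characters left out ...]
.1107 | 0.1865 -0.0127 0.1192 | 0.1866 -0.0208 0.1220 | 0.1869 0.0176 0.1186 | 0.1869 0.0135 0.1200 | 0.1873 0.0223 0.1156 | 0.1877 -0.0156 0.1168 | 0.1883 0.0107 0.1170 | 0.1891 0.0208 0.1224 | 0.1894 0.0036 0.1164 | 0.1894 -0.0170 0.1238 | 0.1895 0.0170 0.1226 | 0.1895 0.0079 0.1144 | 0.1896 -0.0128 0.1218 | 0.1896 -0.0221 0.1135 | 0.1901 0.0001 0.1157 | 0.1901 -0.0082 0.1187 | 0.1905 -0.0201 0.1217 | 0.1906 -0.0035 0.1154 | 0.1915 0.0066 0.1205 | 0.1918 0.0028 0.1211 | 0.1920 0.0154 0.1160 | 0.1921 0.0114 0.1170 | 0.1928 -0.0220 0.1156 | 0.1928 -0.0003 0.1191 | 0.1929 -0.0043 0.1204 | 0.1944 -0.0070 0.1169 | [[-0.0003  0.9672  0.254 ]
 [ 0.0014  0.254  -0.9672]
 [-1.      0.     -0.0014]]
```

```bash
cat >> h.py <<'E'
B0=np.array([.481,.2584,0]); BY=np.radians(-6.5)
def bw(x,y,z): return B0+np.array([np.cos(BY)*x-np.sin(BY)*y,np.sin(BY)*x+np.cos(BY)*y,z])
L0=np.array([.5015,-.2993,.158]); RY=np.radians(-15.87)
def enh(n,pts,box,out,f):
    p=load(n)[0]; g=p.astype(np.float32)
    if n[0]=='s': g=np.clip(128+(g-cv2.GaussianBlur(g,(0,0),25))*4,0,255)
    x0,y0,x1,y1=box
    im=cv2.resize(np.ascontiguousarray(g.astype(np.uint8)[y0:y1,x0:x1,::-1]),None,fx=f,fy=f,interpolation=cv2.INTER_CUBIC)
    for X in pts:
        u=(proj(n,X)-[x0,y0]+.5)*f; cv2.circle(im,(int(u[0]),int(u[1])),3,(0,0,255),1)
    cv2.imwrite(f'pics/{out}.png',im)
E
python3 - <<'E'
from h import *
ry=np.array([-np.sin(RY),np.cos(RY),0])
pts=[L0,L0+.075*ry,L0-.075*ry]+[bw(a,b,.085) for a in(-.075,.075) for b in(-.075,.075)]+[bw(.19,-.023,.115),bw(.19,.023,.115),bw(.123,0,.117),bw(.1685,0,.1055)]
enh('s0',pts,(180,170,370,290),'s0p',4)
enh('t0',pts,(125,125,345,225),'t0p',3.6)
E
```

```text
(no output)
```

View pics/s0p.png

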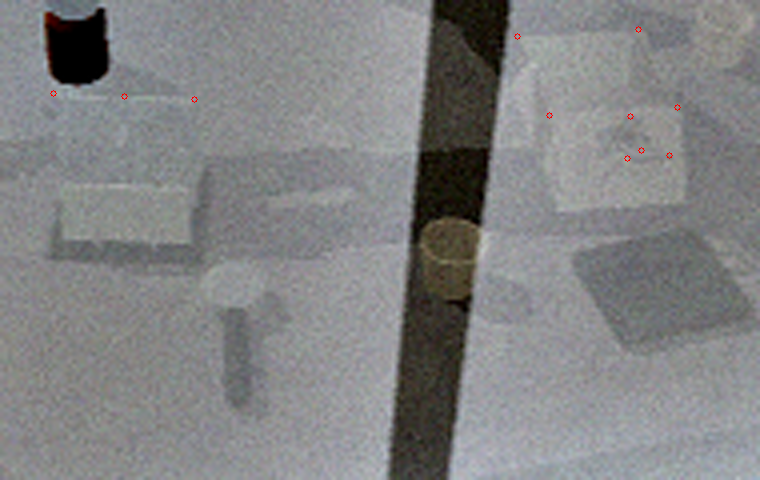

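View pics/t0p.png

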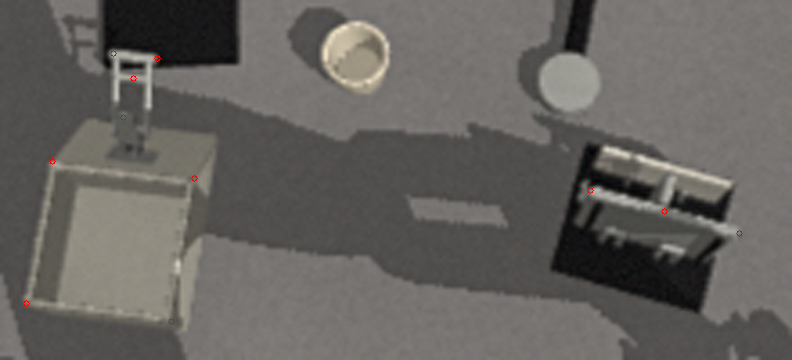

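```bash
cat >> h.py <<'E'
def down(yaw):  # tool x down, z at azimuth yaw
    z=np.array([np.cos(yaw),np.sin(yaw),0]);x=np.array([0,0,-1.]);return np.stack([x,np.cross(z,x),z],1)
def plan(pos,Rt):
    s=get_state(); R=Ro.from_rotvec(s['orientation']).as_matrix()
    d=R.T@(np.array(pos)-s['tcp_pos'])/.03; w=Ro.from_matrix(R.T@Rt).as_rotvec()
    np.set_printoptions(precision=3,suppress=True)
    print('t',s['time_s'],'pos',s['tcp_pos'],'gap',round(s['finger_gap'],4),'F',np.array(s['contact_force']).round(1),'M',np.array(s['ft_torque']).round(2),'q',np.array(s['joint_positions']).round(3))
    print('shift units(now-tool)',d,'max',abs(d).max(),' turn',w,'max',abs(w).max()/.188)
    # shift in the target tool frame
    print('shift in target frame',Rt.T@(np.array(pos)-s['tcp_pos'])/.03,'world d',np.array(pos)-s['tcp_pos'])
    open('log.txt','a').write(repr([list(map(float,s['joint_positions'])),list(map(float,s['tcp_pos'])),list(map(float,s['orientation']))])+'\n')
E
python3 - <<'E'
from h import *
plan([.5015,-.2993,.404],down(RY))
E
```

```text
t 0.1 pos [ 0.159 -0.604  0.404] gap 0.0854 F [ 0.5  0.3 -0.2] M [-0.01  0.01  0.06] q [-1.333  0.424  1.631 -0.     1.089 -0.019]
shift units(now-tool) [ 0.011 13.634 -6.93 ] max 13.633936426497966  turn [-1.037 -0.001 -0.001] max 5.516088296684822
shift in target frame [ 0.001 12.903  8.212] world d [ 0.343  0.305 -0.   ]
```

step_arm([
  [0,1,-0.5,0,0,0],
  [0,1,-0.5,0,0,0],
  [0,1,-0.5,0,0,0],
  [0,1,-0.5,0,0,0],
  [0,1,-0.5,0,0,0],
  [0,1,-0.5,0,0,0],
  [0,1,-0.5,0,0,0],
  [0,1,-0.5,0,0,0],
  [0,1,-0.5,0,0,0],
  [0,1,-0.5,0,0,0],
], hand=0)

```text
time_s: 1.35
tcp_pos: [0.4161, -0.3768, 0.4006]
orientation: [1.025, 1.326, -1.02]
contact_force: [0.4, 0.5, -0.6]
finger_gap: 0.0426
```

step_arm([
  [0,0,0,-0.173,0,0],
  [0,0,0,-0.173,0,0],
  [0,0,0,-0.173,0,0],
  [0,0,0,-0.173,0,0],
  [0,0,0,-0.173,0,0],
  [0,0,0,-0.173,0,0],
])

```text
time_s: 2.1
tcp_pos: [0.4177, -0.3738, 0.3983]
orientation: [0.199, 1.571, -0.184]
contact_force: [-0.8, -0.1, 0.1]
finger_gap: 0.0429
```

```bash
python3 - <<'E'
from h import *
plan([.5015,-.2993,.404],down(RY))
E
```

```text
t 2.1 pos [ 0.418 -0.374  0.398] gap 0.0429 F [-0.8 -0.1  0.1] M [-0.03 -0.07  0.02] q [-0.752  0.339  1.776  0.003  1.039 -0.51 ]
shift units(now-tool) [-0.184  3.083  2.112] max 3.083235499034354  turn [ 0.034 -0.01  -0.008] max 0.18005642686001744
shift in target frame [-0.19   3.151  2.008] world d [0.084 0.074 0.006]
```

step_arm([
  [0,0.8,0.55,0.034,-0.01,-0.008],
  [0,0.8,0.55,0,0,0],
  [0,0.8,0.55,0,0,0],
  [0,0.8,0.5,0,0,0],
  [0,0,0,0,0,0],
])

```text
time_s: 2.72
tcp_pos: [0.5069, -0.2962, 0.3965]
orientation: [0.219, 1.562, -0.216]
contact_force: [-0.2, -0.0, -0.5]
finger_gap: 0.043
```

```bash
python3 - <<'E'
from h import *
plan([.5015,-.2993,.311],down(RY))
take('top','t1')
enh('t1',[],(260,130,360,230),'t1p',6)
E
```

```text
t 2.725 pos [ 0.507 -0.296  0.397] gap 0.043 F [-0.2 -0.  -0.5] M [ 0.01 -0.02 -0.06] q [-0.549  0.378  1.722  0.     1.045 -0.272]
shift units(now-tool) [ 2.851 -0.151 -0.136] max 2.850863816797622  turn [ 0.    -0.003 -0.001] max 0.014881534545506302
shift in target frame [ 2.851 -0.149 -0.144] world d [-0.005 -0.003 -0.086]
```

View pics/t1p.png

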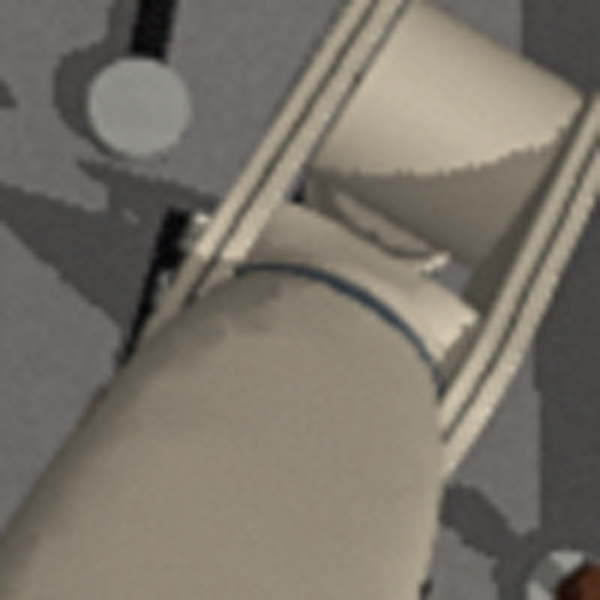

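step_arm([
  [0.9,-0.15,-0.14,0,0,0],
  [0.9,0,0,0,0,0],
  [0.7,0,0,0,0,0],
  [0.2,0,0,0,0,0],
  [0,0,0,0,0,0],
])

```text
time_s: 3.4
tcp_pos: [0.4974, -0.3029, 0.3137]
orientation: [0.22, 1.564, -0.22]
contact_force: [-0.1, -1.6, -0.5]
finger_gap: 0.0429
```

```bash
python3 - <<'E'
from h import *
plan([.5015,-.2993,.311],down(RY))
E
```

```text
t 3.4 pos [ 0.497 -0.303  0.314] gap 0.0429 F [-0.1 -1.6 -0.5] M [-0.02 -0.06 -0.01] q [-0.567  0.481  1.786 -0.002  0.878 -0.286]
shift units(now-tool) [0.089 0.152 0.098] max 0.1518353035229948  turn [-0.003 -0.004  0.   ] max 0.021350885276186317
shift in target frame [0.09  0.151 0.098] world d [ 0.004  0.004 -0.003]
```

step_arm([
  [0.1,0.16,0.1,0,0,0],
  [0,0,0,0,0,0],
])

```text
time_s: 3.65
tcp_pos: [0.5021, -0.2994, 0.3121]
orientation: [0.22, 1.561, -0.221]
contact_force: [0.8, 0.1, 0.4]
finger_gap: 0.0428
```

step_arm([
  [0,0,0,0,0,0],
  [0,0,0,0,0,0],
  [0,0,0,0,0,0],
  [0,0,0,0,0,0],
  [0,0,0,0,0,0],
], hand=-1, squeeze=70)

```text
time_s: 4.28
tcp_pos: [0.5025, -0.2994, 0.3131]
orientation: [0.219, 1.56, -0.221]
contact_force: [0.0, -0.8, -0.4]
finger_gap: 0.0085
```

```bash
python3 - <<'E'
from h import *
plan([.5015,-.2993,.311],down(RY))
E
```

```text
t 4.275 pos [ 0.503 -0.299  0.313] gap 0.0085 F [ 0.  -0.8 -0.4] M [-0.03 -0.02 -0.01] q [-0.557  0.484  1.782 -0.002  0.875 -0.276]
shift units(now-tool) [ 0.071 -0.006 -0.034] max 0.07098734409127357  turn [-0.003  0.     0.002] max 0.01720980125737486
shift in target frame [ 0.071 -0.006 -0.034] world d [-0.001  0.    -0.002]
```

step_arm([
  [-0.4,0,0,0,0,0],
  [-0.8,0,0,0,0,0],
  [-0.9,0,0,0,0,0],
  [-0.9,0,0,0,0,0],
  [-0.9,0,0,0,0,0],
  [0,0,0,0,0,0],
])

```text
time_s: 5.03
tcp_pos: [0.5009, -0.298, 0.431]
orientation: [0.222, 1.569, -0.218]
contact_force: [0.0, -0.7, -7.1]
finger_gap: 0.0083
```

```bash
python3 - <<'E'
from h import *
plan([.5015,-.2993,.42],down(RY))
take('scene','s2');take('top','t2')
enh('s2',[],(150,100,400,290),'s2p',3.2)
from scipy.optimize import least_squares
D=[eval(l) for l in open('log.txt')]
def fk(q,p):
    a1,d1,a2,d4,d6,o1,dy,a3=p
    q1=q[0]+o1; A=q[1];Bq=q[1]+q[2]
    R1=Ro.from_euler('z',q1)
    pos=np.array([a1+a2*np.sin(A)+d4*np.sin(Bq)+a3*np.cos(Bq),dy,d1+a2*np.cos(A)+d4*np.cos(Bq)-a3*np.sin(Bq)])
    R=Ro.from_euler('y',Bq)*Ro.from_euler('z',q[3])*Ro.from_euler('y',q[4])
    return R1.apply(pos+R.apply([0,0,d6])), (R1*R)
for D_ in D: 
    q=D_[0]; R=Ro.from_rotvec(D_[2]).as_matrix(); print('q1',np.degrees(q[0]).round(2),'az pos',np.degrees(np.arctan2(D_[1][1],D_[1][0])).round(2),'jaw yaw',np.degrees(np.arctan2(R[1,2],R[0,2])).round(2),'q1-q6',np.degrees(q[0]-q[5]).round(2),'sum',q[1]+q[2]+q[4])
E
```

```text
t 5.025 pos [ 0.501 -0.298  0.431] gap 0.0083 F [ 0.  -0.7 -7.1] M [ 0.02 -0.08  0.03] q [-0.557  0.334  1.699 -0.001  1.117 -0.276]
shift units(now-tool) [ 0.366 -0.036  0.034] max 0.36566452059473936  turn [-0.003 -0.009 -0.002] max 0.049438598245762876
shift in target frame [ 0.366 -0.036  0.031] world d [ 0.001 -0.001 -0.011]
q1 -76.38 az pos -75.28 jaw yaw -75.29 q1-q6 -75.29 sum 3.142994575931975
q1 -43.07 az pos -41.82 jaw yaw -13.93 q1-q6 -13.84 sum 3.1540558104065317
q1 -31.46 az pos -30.3 jaw yaw -15.86 q1-q6 -15.86 sum 3.144560737365324
q1 -32.49 az pos -31.34 jaw yaw -16.06 q1-q6 -16.13 sum 3.1453815519980615
q1 -31.93 az pos -30.79 jaw yaw -16.06 q1-q6 -16.12 sum 3.141006406947009
q1 -31.91 az pos -30.75 jaw yaw -16.05 q1-q6 -16.08 sum 3.1509600478558824
```

View pics/s2p.png

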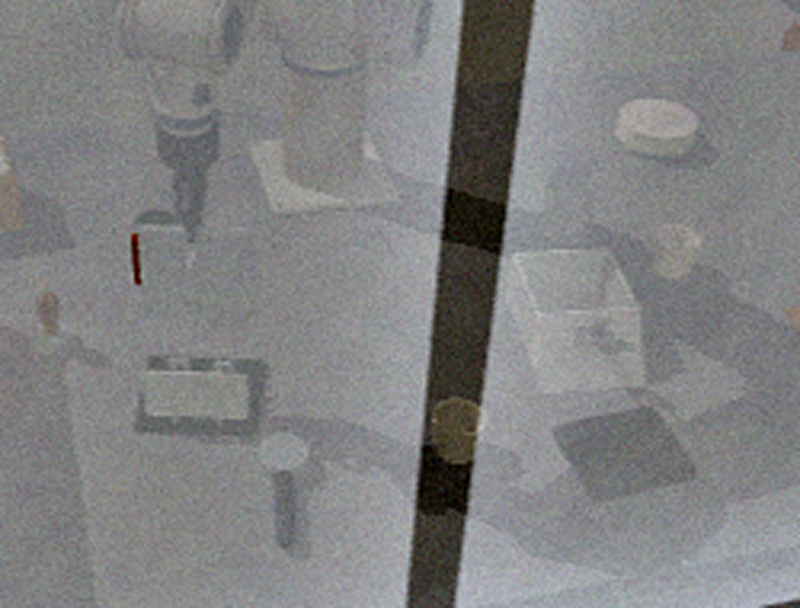

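View pics/t2.png

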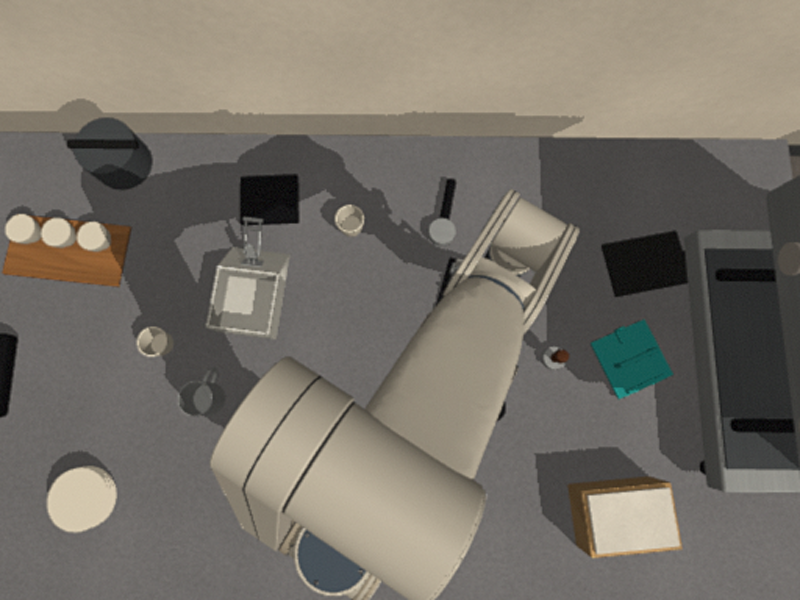

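```bash
python3 - <<'E'
from h import *
D=[eval(l) for l in open('log.txt')]
A=[];b=[]
for q,p,o in D:
    r=np.sqrt(p[0]**2+p[1]**2-.0119**2); R=Ro.from_rotvec(o).as_matrix()
    t=np.arctan2(R[0,0]*np.cos(q[0])+R[1,0]*np.sin(q[0]),R[2,0]) # tilt of tool x from up
    s1,c1,s2,c2=np.sin(q[1]),np.cos(q[1]),np.sin(q[1]+q[2]),np.cos(q[1]+q[2])
    # unknown: a1,d1-d6,a2,d4
    A+= [[1,0,s1,s2],[0,1,c1,c2]]; b+=[r,p[2]]
A=np.array(A);b=np.array(b)
for cols in([0,1,2,3],[1,2,3]):
    x,res,rk,sv=np.linalg.lstsq(A[:,cols],b,rcond=None); print(x,np.abs(A[:,cols]@x-b).max(),sv)
E
```

```text
[0.00235979 0.19792601 0.47191506 0.47473681] 0.007921350749446665 [3.59808158 3.31909337 0.16250412 0.10497891]
[0.19691199 0.47406313 0.47651902] 0.007819986006118662 [3.58077728 2.27224682 0.12218201]
```

```bash
python3 - <<'E'
from h import *
C=cloud('t0')
for nm,(u,v) in dict(cup=(349,220),porta=(442,230),portaend=(447,180),scale=(268,198),scaleBL=(243,224),scaleBR=(298,222),pitch=(197,398),cupb=(152,340),jar=(487,405),tamper=(555,357),rackTL=(452,257),rackBL=(436,312),rackBR=(500,330),binBR=(275,338),white=(82,500)).items(): print(nm,dep('t0',u*.64,v*.64))
E
```

```text
cup [0.7062619  0.01759036 0.00439885]
porta [ 0.67439567 -0.22109547  0.02725472]
portaend [ 0.81276805 -0.23604602  0.01870513]
scale [0.75803833 0.22674538 0.0206937 ]
scaleBL [0.68931491 0.28877571 0.01481108]
scaleBR [0.6996837  0.14966241 0.00393873]
pitch [0.24903187 0.37547345 0.01068994]
cupb [0.38946547 0.49941498 0.00598613]
jar [ 0.24012571 -0.30957374  0.1161987 ]
tamper [ 0.35170688 -0.47882988  0.07517842]
rackTL [ 0.61070838 -0.24869386  0.00147645]
rackBL [ 0.46741752 -0.20673831  0.00196363]
rackBR [ 0.42383669 -0.36718497 -0.00128619]
binBR [0.39691981 0.19323698 0.01072083]
white [0.01768615 0.60829847 0.04716498]
```

step_arm([
  [-0.1,0.6,-0.3,0,0,0],
  [-0.1,0.95,-0.45,0,0,0],
  [-0.1,0.95,-0.45,0,0,0],
  [-0.1,0.95,-0.45,0,0,0],
  [-0.1,0.95,-0.45,0,0,0],
  [-0.1,0.95,-0.45,0,0,0],
  [-0.1,0.95,-0.45,0,0,0],
  [0,0.95,-0.45,0,0,0],
  [0,0.95,-0.45,0,0,0],
  [0,0.8,-0.4,0,0,0],
])

```text
time_s: 6.38
tcp_pos: [0.442, 0.0114, 0.441]
orientation: [0.232, 1.6, -0.214]
contact_force: [-0.5, -0.6, -7.7]
finger_gap: 0.0085
```

step_arm([
  [0,0,0,0.15,0,0],
  [0,0,0,0.15,0,0],
  [0,0,0,0.15,0,0],
  [0,0,0,0,-0.15,0],
  [0,0,0,0,-0.15,0],
  [0,0,0,0,-0.15,0],
])

```text
time_s: 7.12
tcp_pos: [0.4349, 0.0159, 0.4333]
orientation: [0.412, 1.117, -0.669]
contact_force: [-0.7, -1.1, -7.7]
finger_gap: 0.008
```

```bash
python3 - <<'E'
from h import *
plan([.45,0,.45],down(np.radians(-45)))
D=[eval(l) for l in open('log.txt')]
q,p,o=D[-1]
for s4 in(1,-1):
    R=(Ro.from_euler('z',q[0])*Ro.from_euler('y',q[1]+q[2])*Ro.from_euler('z',s4*q[3])*Ro.from_euler('y',q[4])).apply([0,0,1]); print(s4,R)
print(Ro.from_rotvec(o).as_matrix())
E
```

```text
t 7.125 pos [0.435 0.016 0.433] gap 0.008 F [-0.7 -1.1 -7.7] M [ 0.55  0.67 -0.04] q [ 0.1    0.06   2.073 -0.447  0.798  1.119]
shift units(now-tool) [-0.221 -0.062  0.889] max 0.8886803425328123  turn [0.047 0.407 0.014] max 2.162797605699128
shift in target frame [-0.555 -0.018  0.731] world d [ 0.015 -0.016  0.017]
1 [ 0.276 -0.283 -0.918]
-1 [ 0.215  0.332 -0.918]
[[ 0.276  0.676  0.683]
 [-0.283  0.736 -0.615]
 [-0.918 -0.023  0.395]]
```

```bash
cat >> h.py <<'E'
from scipy.optimize import least_squares
def chain(q,p):
    a1,d1,a2,d4,d6,a3,dy=p
    R1=Ro.from_euler('z',q[0]); A=q[1]; Bq=A+q[2]
    w=R1.apply([a1+a2*np.sin(A)+d4*np.sin(Bq)+a3*np.cos(Bq),dy,d1+a2*np.cos(A)+d4*np.cos(Bq)-a3*np.sin(Bq)])
    R=R1*Ro.from_euler('y',Bq)*Ro.from_euler('z',q[3])*Ro.from_euler('y',q[4])*Ro.from_euler('z',q[5])
    e=R1.apply([a1+a2*np.sin(A),dy,d1+a2*np.cos(A)])
    return w+R.apply([0,0,d6]),R,w,e
E
python3 - <<'E'
from h import *
D=[eval(l) for l in open('log.txt')]
f=lambda p:np.concatenate([chain(q,p)[0]-np.array(x) for q,x,o in D]+[(np.array(p)-[0,.36,.47,.475,.15,0,.012])*.01])
r=least_squares(f,[0,.36,.47,.475,.15,0,.012]); print(r.x,abs(f(r.x)[:-7]).max())
f2=lambda p:f([0,p[0],p[1],p[2],p[3],0,p[4]]); r2=least_squares(f2,[.36,.47,.475,.15,.012]);print(r2.x,abs(f2(r2.x)[:-7]).max())
for q,x,o in D: print((chain(q,r.x)[1].inv()*Ro.from_rotvec(o)).as_matrix().round(2).tolist(), chain(q,r.x)[0]-x)
E
```

```text
[-3.66572195e-05  3.12394928e-01  5.62938721e-01  4.84909131e-01
  1.27573839e-01  7.73398718e-02  1.18988425e-02] 3.9371236919216734e-05
[0.24454216 0.52908513 0.45046249 0.11151946 0.01118757] 0.008014493953201529
[[0.0, 0.0, -1.0], [0.0, 1.0, 0.0], [1.0, -0.0, 0.0]] [-5.93086828e-06  1.95571796e-05  1.15988319e-05]
[[-0.0, 0.0, -1.0], [0.0, 1.0, 0.0], [1.0, -0.0, -0.0]] [-2.75732528e-07 -1.42391204e-06  1.23139250e-06]
[[-0.0, 0.0, -1.0], [0.0, 1.0, 0.0], [1.0, -0.0, -0.0]] [-6.92188036e-06  2.87185904e-06  4.82639740e-06]
[[0.0, 0.0, -1.0], [0.0, 1.0, 0.0], [1.0, -0.0, 0.0]] [-1.81792064e-06 -1.72905827e-07 -4.89722786e-06]
[[0.0, 0.0, -1.0], [0.0, 1.0, 0.0], [1.0, -0.0, 0.0]] [-2.41093568e-06  1.83361794e-07 -4.54276256e-06]
[[-0.0, 0.0, -1.0], [0.0, 1.0, 0.0], [1.0, -0.0, -0.0]] [-8.78142190e-06  4.13628679e-06  7.93804036e-06]
[[0.0, 0.0, -1.0], [0.0, 1.0, 0.0], [1.0, -0.0, 0.0]] [ 3.93712369e-05  1.09121987e-05 -1.13959084e-05]
```

```bash
cat >> h.py <<'E'
P7=[-3.66572195e-05,3.12394928e-01,5.62938721e-01,4.84909131e-01,1.27573839e-01,7.73398718e-02,1.18988425e-02]
CT=np.array([[0,0,-1.],[0,1,0],[1,0,0]])
LO=np.array([-3,-.9,.09,-1.31,.11,-2.54]);HI=np.array([3,2.11,2.58,4.45,2.69,2.54])
def ik(pos,Rt,q0):
    def f(q):
        x,R,_,_=chain(q,P7); return np.concatenate([(x-pos)*5,Ro.from_matrix(Rt.T@(R.as_matrix()@CT)).as_rotvec()])
    r=least_squares(f,np.clip(q0,LO+.01,HI-.01),bounds=(LO,HI)); return r.x,np.linalg.norm(r.fun)
def layR(al,th): # tool x az al, th below horizontal ; z up-ish
    x=np.array([np.cos(al)*np.cos(th),np.sin(al)*np.cos(th),-np.sin(th)]); z=np.array([np.cos(al)*np.sin(th),np.sin(al)*np.sin(th),np.cos(th)])
    return np.stack([x,np.cross(z,x),z],1)
def laypos(c,al,th,lift=0):
    R=layR(al,th); # lid frame: x=tool y, y=-tool x, z=tool z
    L=np.stack([R[:,1],-R[:,0],R[:,2]],1)
    # contact at rib end y=-65.5 z=-9 -> height 0 ; lid-origin position
    h=-(L@np.array([0,-.0655,-.009]))[2]
    o=np.array([c[0],c[1],h+lift]); g=o+L@np.array([0,.071,.005]); return g-.155*R[:,0],R,o
E
python3 - <<'E'
from h import *
q0=get_state()['joint_positions']
rad=np.radians
for c in((.5,-.06),(.42,-.05),(.55,0)):
  for al in range(-90,76,15):
    for th in(20,30):
      pos,R,o=laypos(c,rad(al),rad(th)); best=None
      for s4 in(-1,0,1.5,3,4.2):
        for s5 in(.6,1.5):
          for s6 in(-1.5,0,1.5):
            q,e=ik(pos,R,[np.arctan2(pos[1],pos[0]),.5,1.9,s4,s5,s6])
            if e<2e-3 and (best is None or np.sum((q-q0)**2)<np.sum((best-q0)**2)): best=q
      if best is not None:
        x,_,w,el=chain(best,P7); print(c,al,th,best.round(2),'tcp',pos.round(3),'w',w.round(3))
E
```

```text
(0.42, -0.05) 15 20 [-1.    1.27  2.57  2.02  1.49  2.49] tcp [ 0.217 -0.105  0.113] w [ 0.101 -0.136  0.156]
```

```bash
python3 - <<'E'
from h import *
import h
q0=np.array(get_state()['joint_positions']); rad=np.radians
s=get_state();print(ik(np.array(s['tcp_pos']),Ro.from_rotvec(s['orientation']).as_matrix(),q0+.1))
h.LO=np.full(6,-4.);h.HI=np.full(6,5.)
for c in((.5,-.06),(.6,-.05)):
  for al in(-105,-90,-75,-60,-45,-20,0,30,60,90):
    for th in(20,35):
      pos,R,o=laypos(c,rad(al),rad(th)); sol=set()
      for s4 in(-1.5,0,1.5,3):
        for s6 in(-1.5,0,1.5):
            q,e=ik(pos,R,[np.arctan2(pos[1],pos[0]),.5,1.9,s4,1.3,s6])
            if e<2e-3 and q[4]>0: sol.add(tuple(q.round(2)))
      print(c,al,th,'w',(pos-.1276*R[:,0]).round(3)); [print('   ',x) for x in list(sol)[:4]]
E
```

```text
(array([ 0.09985477,  0.0599052 ,  2.07281437, -0.44667483,  0.7978446 ,
        1.118815  ]), np.float64(5.778618325692877e-09))
(0.5, -0.06) -105 20 w [0.586 0.259 0.156]
    (np.float64(0.4), np.float64(1.0), np.float64(1.64), np.float64(-0.84), np.float64(1.55), np.float64(-3.53))
    (np.float64(0.4), np.float64(1.0), np.float64(1.64), np.float64(-0.84), np.float64(1.55), np.float64(2.75))
    (np.float64(0.4), np.float64(1.0), np.float64(1.64), np.float64(2.3), np.float64(4.73), np.float64(-0.39))
(0.5, -0.06) -105 35 w [0.574 0.217 0.252]
    (np.float64(0.34), np.float64(0.82), np.float64(1.74), np.float64(-0.76), np.float64(1.35), np.float64(2.66))
    (np.float64(0.34), np.float64(0.82), np.float64(1.74), np.float64(-0.76), np.float64(1.35), np.float64(-3.63))
(0.5, -0.06) -90 20 w [0.5   0.271 0.156]
    (np.float64(0.48), np.float64(0.96), np.float64(1.8), np.float64(-1.01), np.float64(1.41), np.float64(-3.48))
    (np.float64(0.48), np.float64(0.96), np.float64(1.8), np.float64(-1.01), np.float64(1.41), np.float64(2.8))
    (np.float64(0.48), np.float64(0.96), np.float64
[... 13548 characters left out ...]
oat64(1.2), np.float64(1.07), np.float64(-2.59))
(0.6, -0.05) 90 20 w [ 0.6   -0.381  0.156]
    (np.float64(-0.58), np.float64(1.05), np.float64(1.47), np.float64(0.9), np.float64(1.6), np.float64(3.66))
    (np.float64(-0.58), np.float64(1.05), np.float64(1.47), np.float64(4.04), np.float64(4.68), np.float64(0.51))
    (np.float64(-0.58), np.float64(1.05), np.float64(1.47), np.float64(0.9), np.float64(1.6), np.float64(-2.63))
(0.6, -0.05) 90 35 w [ 0.6   -0.337  0.252]
    (np.float64(-0.53), np.float64(0.88), np.float64(1.56), np.float64(0.8), np.float64(1.4), np.float64(-2.54))
    (np.float64(-0.53), np.float64(0.88), np.float64(1.56), np.float64(0.8), np.float64(1.4), np.float64(3.74))
```

```bash
python3 - <<'E'
from h import *
import h
rad=np.radians
h.LO=LO.copy();h.HI=HI.copy();h.LO[5]=-4.5;h.HI[5]=4.5
res=[]
for c in((.4,-.05),(.45,.03),(.5,-.03),(.55,-.03),(.6,-.05),(.62,-.1),(.62,.08),(.72,-.08),(.75,-.1),(.42,.05)):
  for al in range(-150,181,15):
    for th in(20,30,40):
      pos,R,o=laypos(c,rad(al),rad(th))
      for s4 in(-.8,.8,3):
        for s6 in(-2.4,2.4):
            q,e=ik(pos,R,[np.arctan2(pos[1],pos[0]),.8,1.8,s4,1.3,s6])
            if e<2e-3: res.append((abs(q[5]),th,c,al,tuple(float(v) for v in q.round(2)),tuple(float(v) for v in pos.round(3))))
for th in(20,30,40):
    seen=set()
    for r in sorted([r for r in res if r[1]==th]):
        k=(r[2],r[3])
        if k in seen: continue
        seen.add(k); print(r)
        if len(seen)>16: break
E
```

```text
(np.float64(2.333591849846177), 20, (0.75, -0.1), -135, (0.12, 1.44, 0.46, -0.8, 2.2, 2.33), (0.899, 0.049, 0.113))
(np.float64(2.3394704978831684), 20, (0.75, -0.1), -120, (0.19, 1.31, 0.75, -0.88, 1.96, 2.34), (0.855, 0.082, 0.113))
(np.float64(2.3535473158273676), 20, (0.75, -0.1), 120, (-0.41, 1.44, 0.45, 0.78, 2.22, -2.35), (0.855, -0.282, 0.113))
(np.float64(2.355075870086844), 20, (0.75, -0.1), 105, (-0.48, 1.32, 0.75, 0.86, 1.98, -2.36), (0.805, -0.303, 0.113))
(np.float64(2.3621285104523975), 20, (0.75, -0.1), -105, (0.24, 1.21, 1.02, -0.98, 1.72, 2.36), (0.805, 0.103, 0.113))
(np.float64(2.3741757739209923), 20, (0.75, -0.1), 90, (-0.53, 1.21, 1.02, 0.96, 1.74, -2.37), (0.75, -0.311, 0.113))
(np.float64(2.4049708389020137), 20, (0.72, -0.08), -120, (0.22, 1.27, 0.86, -0.84, 1.94, 2.4), (0.825, 0.102, 0.113))
(np.float64(2.4140492791068775), 20, (0.75, -0.1), -90, (0.28, 1.11, 1.26, -1.13, 1.5, 2.41), (0.75, 0.111, 0.113))
(np.float64(2.41582746260936), 20, (0.72, -0.08), -105, (0.27, 1.18, 1.1, -0.96, 1.72, 2.42), (0.775, 0.123, 0.113))
(np.float64(2.420181612270004), 20, (
[... 4183 characters left out ...]
loat64(2.3045173674650967), 40, (0.75, -0.1), 90, (-0.47, 1.01, 1.16, 0.75, 1.5, -2.3), (0.75, -0.27, 0.198))
(np.float64(2.3354623354574886), 40, (0.72, -0.08), -105, (0.21, 0.97, 1.23, -0.76, 1.47, 2.34), (0.764, 0.084, 0.198))
(np.float64(2.3413531791978723), 40, (0.72, -0.08), 45, (-0.49, 0.75, 1.79, 1.33, 0.85, -2.34), (0.6, -0.2, 0.198))
(np.float64(2.3440063914201295), 40, (0.72, -0.08), 90, (-0.46, 0.96, 1.26, 0.76, 1.45, -2.34), (0.72, -0.25, 0.198))
(np.float64(2.356875036630083), 40, (0.75, -0.1), -120, (0.13, 1.09, 0.96, -0.66, 1.69, 2.36), (0.835, 0.047, 0.198))
(np.float64(2.3735113979242377), 40, (0.75, -0.1), 30, (-0.44, 0.73, 1.85, 1.61, 0.68, -2.37), (0.603, -0.185, 0.198))
```

```bash
python3 - <<'E'
from h import *
import h
print('edge',onz('t0',500*.64,133*.64,0))
rad=np.radians
h.LO=LO.copy();h.HI=HI.copy();h.LO[5]=-4.5;h.HI[5]=4.5
q0=np.array(get_state()['joint_positions'])
for c in((.59,-.085),(.56,-.08)):
  for al in(-105,-95,-85,-75):
    for th in(20,30,40,50):
      pos,R,o=laypos(c,rad(al),rad(th))
      for s6 in(2.4,):
            q,e=ik(pos,R,[.3,.8,1.8,-.8,1.3,s6])
            if e<2e-3: print(c,al,th,q.round(2),pos.round(3),chain(q,P7)[2].round(3))
E
```

```text
edge [ 0.95579211 -0.38167415  0.        ]
(0.59, -0.085) -105 20 [ 0.32  1.05  1.45 -0.91  1.6   2.62] [0.645 0.118 0.113] [0.676 0.234 0.156]
(0.59, -0.085) -105 30 [ 0.29  0.94  1.52 -0.84  1.47  2.57] [0.64  0.102 0.158] [0.669 0.208 0.222]
(0.59, -0.085) -105 40 [ 0.24  0.83  1.58 -0.76  1.34  2.5 ] [0.634 0.079 0.198] [0.659 0.174 0.28 ]
(0.59, -0.085) -105 50 [ 0.18  0.73  1.63 -0.67  1.21  2.4 ] [0.627 0.052 0.232] [0.648 0.131 0.33 ]
(0.59, -0.085) -95 20 [ 0.36  1.01  1.58 -1.02  1.49  2.65] [0.608 0.125 0.113] [0.619 0.244 0.156]
(0.59, -0.085) -95 30 [ 0.32  0.9   1.64 -0.95  1.36  2.57] [0.607 0.107 0.158] [0.616 0.218 0.222]
(0.59, -0.085) -95 40 [ 0.27  0.79  1.68 -0.87  1.23  2.48] [0.605 0.084 0.198] [0.613 0.182 0.28 ]
(0.59, -0.085) -95 50 [ 0.2   0.7   1.72 -0.76  1.1   2.35] [0.602 0.056 0.232] [0.609 0.138 0.33 ]
(0.59, -0.085) -85 20 [ 0.39  0.98  1.7  -1.15  1.39  2.7 ] [0.572 0.125 0.113] [0.561 0.244 0.156]
(0.59, -0.085) -85 30 [ 0.35  0.86  1.75 -1.08  1.25  2.6 ] [0.573 0.107 0.158] [0.564 0.218 0.222]
(0.59, -0.085) -85 40 [ 0.29  0.75  1.79 -0.99  1.11 
[... 1434 characters left out ...]
 0.156]
(0.56, -0.08) -85 30 [ 0.37  0.84  1.81 -1.07  1.24  2.65] [0.543 0.112 0.158] [0.534 0.223 0.222]
(0.56, -0.08) -85 40 [ 0.31  0.73  1.85 -0.99  1.1   2.52] [0.545 0.089 0.198] [0.537 0.187 0.28 ]
(0.56, -0.08) -85 50 [ 0.24  0.63  1.87 -0.87  0.98  2.35] [0.548 0.061 0.232] [0.541 0.143 0.33 ]
(0.56, -0.08) -75 20 [ 0.44  0.95  1.88 -1.29  1.29  2.82] [0.505 0.123 0.113] [0.474 0.239 0.156]
(0.56, -0.08) -75 30 [ 0.39  0.81  1.93 -1.23  1.14  2.7 ] [0.51  0.107 0.158] [0.481 0.213 0.222]
(0.56, -0.08) -75 40 [ 0.33  0.7   1.95 -1.14  1.    2.55] [0.516 0.084 0.198] [0.491 0.179 0.28 ]
(0.56, -0.08) -75 50 [ 0.24  0.6   1.96 -1.    0.87  2.33] [0.523 0.057 0.232] [0.502 0.136 0.33 ]
```

```bash
cat >> h.py <<'E'
from scipy.spatial.transform import Slerp
def path(pos,Rt,n,q=None,p0=None,R0=None):
    s=get_state(); q=np.array(s['joint_positions']) if q is None else q
    p0=np.array(s['tcp_pos']) if p0 is None else p0; R0=Ro.from_rotvec(s['orientation']).as_matrix() if R0 is None else R0
    sl=Slerp([0,1],Ro.from_matrix(np.stack([R0,Rt]))); mn=9
    for k in range(1,n+1):
        t=k/n; qn,e=ik(p0+(pos-p0)*t,sl(t).as_matrix(),q); dq=abs(qn-q).max(); q=qn
        if k%2==0 or e>1e-3: print(k,q.round(2),'e%.4f dq%.2f'%(e,dq))
    return q
def rows(pos,Rt,n):
    # constant per-row command, screw-free: turn constant in tool axes; shift recomputed per row (ideal tracking)
    s=get_state(); R=Ro.from_rotvec(s['orientation']); p=np.array(s['tcp_pos']); w=(R.inv()*Ro.from_matrix(Rt)).as_rotvec()/n
    for k in range(n):
        d=R.inv().apply((np.array(pos)-p)/(n-k))/.03; print([float(round(v,2)) for v in d]+[float(round(v,3)) for v in w],end=', ')
        p=p+(np.array(pos)-p)/(n-k); R=R*Ro.from_rotvec(w)
    print()
E
python3 - <<'E'
from h import *
r=np.radians
for al in(-95,-85):
  pos,R,o=laypos((.59,-.085),r(al),r(42),.08); print(pos)
  path(pos,R,12); plan(pos,R)
rows(pos,R,12)
E
```

```text
[0.60434628 0.07897871 0.2854556 ]
2 [ 0.15  0.16  2.04 -0.6   0.83  1.42] e0.0000 dq0.15
4 [ 0.18  0.26  1.99 -0.72  0.89  1.68] e0.0000 dq0.12
6 [ 0.21  0.36  1.93 -0.79  0.97  1.89] e0.0000 dq0.10
8 [ 0.23  0.46  1.86 -0.82  1.07  2.07] e0.0000 dq0.09
10 [ 0.25  0.55  1.78 -0.83  1.18  2.22] e0.0000 dq0.07
12 [ 0.26  0.65  1.69 -0.82  1.29  2.35] e0.0000 dq0.06
t 7.125 pos [0.435 0.016 0.433] gap 0.008 F [-0.7 -1.1 -7.7] M [ 0.55  0.67 -0.04] q [ 0.1    0.06   2.073 -0.447  0.798  1.119]
shift units(now-tool) [5.494 5.484 0.617] max 5.493818016540415  turn [ 0.762 -0.39  -0.519] max 4.051425570891207
shift in target frame [ 1.376  5.444 -5.395] world d [ 0.169  0.063 -0.148]
[0.576 0.079 0.285]
2 [ 0.15  0.15  2.05 -0.6   0.81  1.4 ] e0.0000 dq0.14
4 [ 0.18  0.24  2.02 -0.73  0.85  1.65] e0.0000 dq0.12
6 [ 0.22  0.33  1.97 -0.82  0.91  1.86] e0.0000 dq0.10
8 [ 0.24  0.42  1.92 -0.88  0.99  2.04] e0.0000 dq0.09
10 [ 0.26  0.51  1.86 -0.91  1.07  2.19] e0.0000 dq0.07
12 [ 0.28  0.6   1.79 -0.92  1.17  2.32] e0.0000 dq0.06
t 7.125 pos [0.435 0.016 0.433] gap 0.008 F [-0.7 -1.1 -7.7] M [ 0.55  0.67 -0.04] q [ 0.1    0.06   2.073 -0.447  0.798  1.119]
shift units(now-tool) [ 5.229  4.837 -0.036] max 5.229383911920681  turn [ 0.619 -0.403 -0.416] max 3.294272562600859
shift in target frame [ 2.046  4.858 -4.792] world d [ 0.141  0.063 -0.148]
[0.44, 0.4, -0.0, 0.052, -0.034, -0.035], [0.42, 0.42, -0.04, 0.052, -0.034, -0.035], [0.4, 0.43, -0.07, 0.052, -0.034, -0.035], [0.39, 0.44, -0.11, 0.052, -0.034, -0.035], [0.37, 0.44, -0.15, 0.052, -0.034, -0.035], [0.35, 0.45, -0.18, 0.052, -0.034, -0.035], [0.32, 0.45, -0.21, 0.052, -0.034, -0.035], [0.3, 0.45, -0.25, 0.052, -0.034, -0.035], [0.28, 0.44, -0.28, 0.052, -0.034, -0.035], [0.25, 0.44, -0.31, 0.052, -0.034, -0.035], [0.22, 0.43, -0.34, 0.052, -0.034, -0.035], [0.2, 0.42, -0.37, 0.052, -0.034, -0.035],
```

step_arm([
  [0.5,0.5,0,0.06,-0.04,-0.04],
  [0.5,0.5,-0.05,0.06,-0.04,-0.04],
  [0.47,0.52,-0.1,0.06,-0.04,-0.04],
  [0.45,0.53,-0.15,0.06,-0.04,-0.04],
  [0.43,0.53,-0.2,0.06,-0.04,-0.04],
  [0.4,0.54,-0.24,0.06,-0.04,-0.04],
  [0.37,0.54,-0.28,0.06,-0.04,-0.04],
  [0.33,0.54,-0.32,0.06,-0.04,-0.04],
  [0.3,0.53,-0.36,0.06,-0.04,-0.04],
  [0.26,0.53,-0.4,0.06,-0.04,-0.04],
])

```text
time_s: 8.38
tcp_pos: [0.5699, 0.0824, 0.2711]
orientation: [0.543, 0.607, -1.411]
contact_force: [-0.5, -0.8, -7.8]
finger_gap: 0.0081
```

```bash
python3 - <<'E'
from h import *
r=np.radians
pos,R,o=laypos((.59,-.085),r(-85),r(42),.03); plan(pos,R); path(pos,R,4); rows(pos,R,4)
E
```

```text
t 8.375 pos [0.57  0.082 0.271] gap 0.0081 F [-0.5 -0.8 -7.8] M [ 1.59  0.16 -0.04] q [ 0.283  0.616  1.8   -0.91   1.15   2.337]
shift units(now-tool) [ 0.899  0.192 -0.786] max 0.8992351507728366  turn [ 0.008 -0.011  0.005] max 0.05977222963604469
shift in target frame [ 0.891  0.181 -0.797] world d [ 0.006 -0.003 -0.036]
2 [ 0.28  0.65  1.8  -0.93  1.13  2.37] e0.0000 dq0.02
4 [ 0.28  0.68  1.79 -0.95  1.12  2.4 ] e0.0000 dq0.02
[0.22, 0.05, -0.2, 0.002, -0.003, 0.001], [0.22, 0.05, -0.2, 0.002, -0.003, 0.001], [0.22, 0.05, -0.2, 0.002, -0.003, 0.001], [0.22, 0.05, -0.2, 0.002, -0.003, 0.001],
```

step_arm([
  [0.22,0.06,-0.2,0,0,0],
  [0.22,0.06,-0.2,0,0,0],
  [0.22,0.05,-0.2,0,0,0],
  [0.22,0,-0.2,0,0,0],
  [0,0,0,0,0,0],
])

```text
time_s: 9.0
tcp_pos: [0.5728, 0.0802, 0.2309]
orientation: [0.543, 0.616, -1.409]
contact_force: [0.2, -0.7, -7.7]
finger_gap: 0.0076
```

```bash
python3 - <<'E'
from h import *
r=np.radians
pos,R,o=laypos((.59,-.085),r(-85),r(42),.0); plan(pos,R)
take('top','t3'); take('scene','s3')
enh('t3',[],(190,80,350,200),'t3p',5)
enh('s3',[],(200,150,360,270),'s3p',5)
E
```

```text
t 9.0 pos [0.573 0.08  0.231] gap 0.0076 F [ 0.2 -0.7 -7.7] M [ 1.57  0.15 -0.  ] q [ 0.277  0.684  1.799 -0.933  1.103  2.385]
shift units(now-tool) [ 0.614  0.102 -0.586] max 0.6139030968252023  turn [ 0.013 -0.018  0.006] max 0.093550820184657
shift in target frame [ 0.604  0.09  -0.598] world d [ 0.003 -0.001 -0.025]
```

View pics/t3p.png

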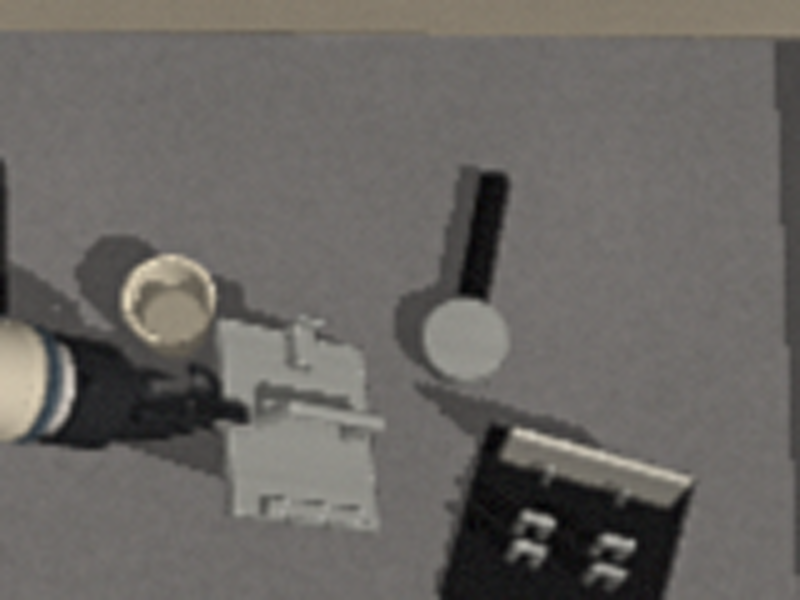

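View pics/s3p.png

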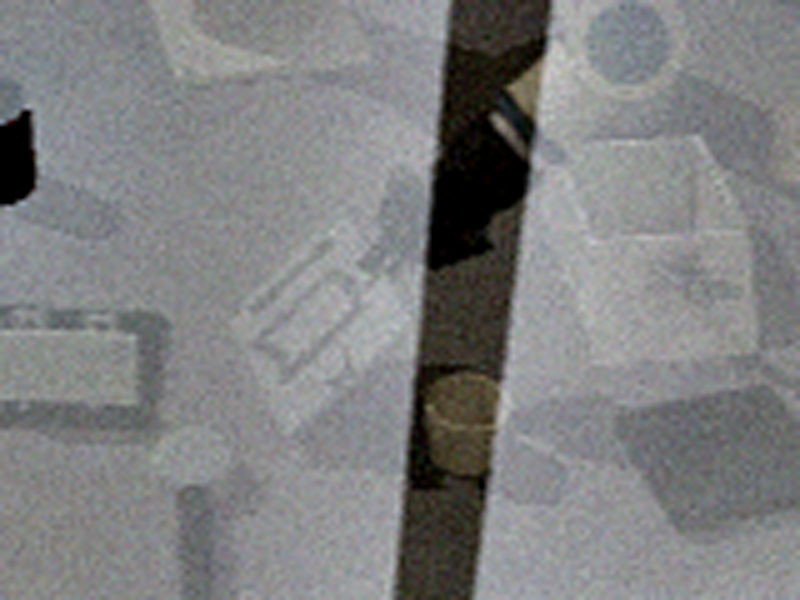

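```bash
python3 - <<'E'
from h import *
r=np.radians
pos,R,o=laypos((.575,-.105),r(-85),r(42),.003); plan(pos,R);path(pos,R,4); rows(pos,R,4)
E
```

```text
t 9.1 pos [0.573 0.08  0.232] gap 0.0082 F [-0.2  0.2 -7.3] M [1.58 0.18 0.01] q [ 0.277  0.683  1.798 -0.933  1.103  2.385]
shift units(now-tool) [ 1.024 -0.476 -0.114] max 1.023958735853615  turn [ 0.012 -0.018  0.005] max 0.09333416157745329
shift in target frame [ 1.02  -0.482 -0.126] world d [-0.013 -0.021 -0.023]
2 [ 0.26  0.7   1.82 -0.96  1.08  2.42] e0.0000 dq0.02
4 [ 0.25  0.71  1.84 -1.    1.06  2.46] e0.0000 dq0.02
[0.26, -0.12, -0.03, 0.003, -0.004, 0.001], [0.26, -0.12, -0.03, 0.003, -0.004, 0.001], [0.26, -0.12, -0.03, 0.003, -0.004, 0.001], [0.26, -0.12, -0.03, 0.003, -0.004, 0.001],
```

step_arm([
  [0.26,-0.12,-0.03,0,0,0],
  [0.26,-0.12,-0.03,0,0,0],
  [0.26,-0.12,-0.03,0,0,0],
  [0.2,-0.1,-0.03,0,0,0],
  [0,0,0,0,0,0],
])

```text
time_s: 9.72
tcp_pos: [0.5617, 0.0588, 0.2105]
orientation: [0.544, 0.609, -1.405]
contact_force: [0.3, -1.1, -3.1]
finger_gap: 0.0084
```

```bash
python3 - <<'E'
from h import *
r=np.radians
pos,R,o=laypos((.575,-.105),r(-85),r(42),-.003); plan(pos,R)
E
```

```text
t 9.725 pos [0.562 0.059 0.21 ] gap 0.0084 F [ 0.3 -1.1 -3.1] M [ 0.49 -0.17  0.09] q [ 0.247  0.704  1.838 -0.986  1.052  2.437]
shift units(now-tool) [ 0.176 -0.032 -0.203] max 0.20311284049989686  turn [ 0.01  -0.014 -0.   ] max 0.07462230070693042
shift in target frame [ 0.173 -0.034 -0.205] world d [-0.001  0.    -0.008]
```

```bash
python3 - <<'E'
from h import *
import h
r=np.radians; al=r(-85)
s=get_state(); R=Ro.from_rotvec(s['orientation']).as_matrix(); L=np.stack([R[:,1],-R[:,0],R[:,2]],1)
g=s['tcp_pos']+.155*R[:,0]; o=g-L@np.array([0,.071,.005]); ct=o+L@np.array([0,-.0655,-.009]); print('contact',ct,'tool az',np.degrees(np.arctan2(R[1,0],R[0,0])),'th',np.degrees(np.arcsin(-R[2,0])))
az=np.arctan2(R[1,0],R[0,0]); u=np.array([np.cos(az),np.sin(az),0])
q=np.array(s['joint_positions']); hi=HI.copy(); hi[5]=2.475
for th,zt,ins,eps in((36,.165,.016,26),(32,.135,.015,14),(28,.110,.014,6)):
    edge=ct-u*(.1405*np.cos(r(eps))); tip=edge+u*ins
    Rt=layR(az,r(th)); p=tip-Rt[:,0]*.168; p[2]=zt
    def f(q):
        x,RR,_,_=chain(q,P7); M=RR.as_matrix()@CT
        return np.concatenate([(x-p)*5,M[:,0]-Rt[:,0],.05*Ro.from_matrix(Rt.T@M).as_rotvec()])
    rr=least_squares(f,np.clip(q,LO+.001,hi-.001),bounds=(LO,hi)); q=rr.x; x,RR,w,_=chain(q,P7); M=RR.as_matrix()@CT
    print(th,p,x,q.round(3),'roll',Ro.from_matrix(Rt.T@M).as_rotvec(),'w',w)
    print(' cumulative shift(now-tool)',R.T@(x-s['tcp_pos'])/.03,'turn',Ro.from_matrix(R.T@M).as_rotvec())
    np.save(f'ride{th}.npy',np.column_stack([x,M]))
E
```

```text
contact [ 0.57938038 -0.14479082  0.00215504] tool az -84.9950106889994 th 42.80382717783276
36 [0.55790167 0.10046589 0.165     ] [0.5579183  0.10046665 0.16501504] [ 0.334  0.815  1.803 -1.035  1.148  2.475] roll [-0.10563176  0.000111   -0.00014756] w [0.54893419 0.20327654 0.24001169]
 cumulative shift(now-tool) [ 0.00696511  0.01650385 -2.05988408] turn [-0.09549987 -0.11848415 -0.00701181]
32 [0.55636593 0.11800198 0.135     ] [0.55639337 0.11800575 0.135022  ] [ 0.371  0.886  1.775 -1.06   1.202  2.475] roll [-1.70784320e-01  1.54827919e-04 -2.20463969e-04] w [0.54698508 0.22577546 0.20264047]
 cumulative shift(now-tool) [ 0.25574118  0.02820642 -3.19209146] turn [-0.16027545 -0.18783847 -0.01725961]
28 [0.55547022 0.12822972 0.11      ] [0.55550606 0.12823699 0.11002578] [ 0.395  0.948  1.748 -1.085  1.257  2.475] roll [-2.20255863e-01  1.73075857e-04 -2.59349922e-04] w [0.54571483 0.24044304 0.1699342 ]
 cumulative shift(now-tool) [ 0.57074162  0.03694318 -4.03596162] turn [-0.20903826 -0.25696184 -0.0299933 ]
```

step_arm([
  [0,0,0.05,0,0,0],
  [0,0,0.12,0,0,0],
  [0,0,0.12,0,0,0],
  [0,0,0.1,0,0,0],
], hand=-0.2, squeeze=30)

```text
time_s: 10.22
tcp_pos: [0.5626, 0.0504, 0.22]
orientation: [0.544, 0.609, -1.405]
contact_force: [-0.2, 0.4, -3.5]
finger_gap: 0.0345
```

```bash
python3 - <<'E'
from h import *
import h
r=np.radians
s=get_state(); R=Ro.from_rotvec(s['orientation']).as_matrix()
print(s['tcp_pos'],s['contact_force'],s['finger_gap'])
take('top','t4');take('scene','s4')
enh('t4',[],(190,80,350,200),'t4p',5)
ct=np.array([.5794,-.1448,0]); az=r(-85); u=np.array([np.cos(az),np.sin(az),0])
q=np.array(s['joint_positions']); hi=HI.copy(); hi[5]=2.475
for th,zt,ins,eps in((40,.175,.016,26),(38,.148,.015,14),(36,.128,.014,5)):
    edge=ct-u*(.1405*np.cos(r(eps))); tip=edge+u*ins
    Rt=layR(az,r(th)); p=tip-Rt[:,0]*.168; p[2]=zt
    def f(q):
        x,RR,_,_=chain(q,P7); M=RR.as_matrix()@CT
        return np.concatenate([(x-p)*5,M[:,0]-Rt[:,0],.05*Ro.from_matrix(Rt.T@M).as_rotvec()])
    rr=least_squares(f,np.clip(q,LO+.001,hi-.001),bounds=(LO,hi)); q=rr.x; x,RR,w,_=chain(q,P7); M=RR.as_matrix()@CT
    print(th,x,q.round(3),'roll',Ro.from_matrix(Rt.T@M).as_rotvec()[0])
    print(' shift(now-tool)',R.T@(x-s['tcp_pos'])/.03,'turn',Ro.from_matrix(R.T@M).as_rotvec())
    np.save(f'ride{th}.npy',np.column_stack([x,M]))
E
```

```text
[0.56257172 0.05035319 0.21996709] [-0.19069131  0.40820886 -3.48057193] 0.03449549770114527
40 [0.55858137 0.09326646 0.17500904] [ 0.313  0.782  1.814 -0.999  1.092  2.475] roll -0.0607715422617009
 shift(now-tool) [-0.0371779   0.01267208 -2.07560149] turn [-0.05087257 -0.04814171 -0.00162442]
38 [0.55730621 0.10794797 0.14801612] [ 0.342  0.84   1.795 -1.016  1.113  2.475] roll -0.11605396846842667
 shift(now-tool) [ 0.21309889  0.02284847 -3.06965213] turn [-0.10609558 -0.08289697 -0.00523626]
36 [0.55660127 0.11608652 0.12802048] [ 0.36   0.884  1.78  -1.034  1.135  2.475] roll -0.15630841569439283
 shift(now-tool) [ 0.4657369   0.0297902  -3.74383606] turn [-0.14623161 -0.11759812 -0.00986321]
```

View pics/t4p.png

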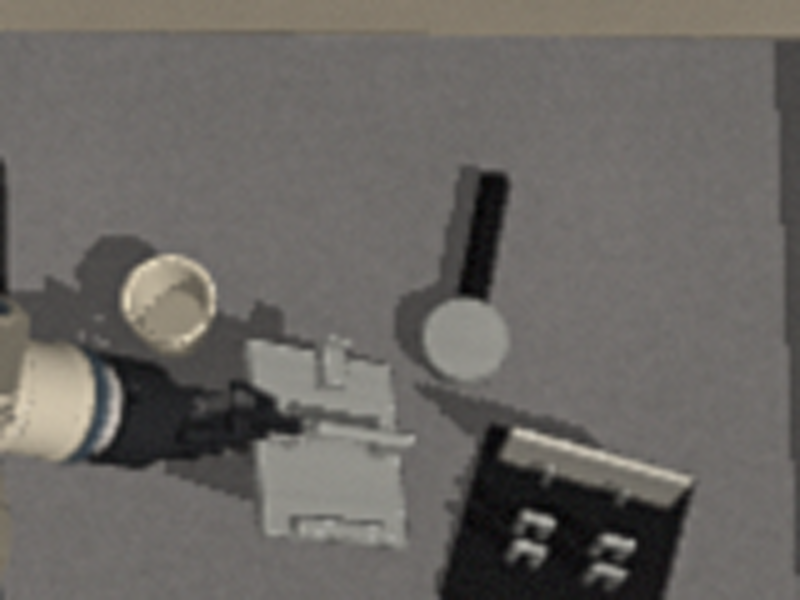

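step_arm([
  [0,0,-0.35,-0.01,-0.01,0],
  [0,0,-0.42,-0.01,-0.01,0],
  [0,0,-0.42,-0.01,-0.01,0],
  [0,0,-0.42,-0.01,-0.01,0],
  [0,0,-0.42,-0.01,-0.01,0],
  [0,0,0,0,0,0],
])

```text
time_s: 11.08
tcp_pos: [0.5565, 0.0941, 0.1699]
orientation: [0.461, 0.603, -1.394]
contact_force: [-1.3, 2.2, -2.5]
finger_gap: 0.0342
```

```bash
python3 - <<'E'
from h import *
for th in(38,36):
    A=np.load(f'ride{th}.npy'); plan(A[:,0],A[:,1:])
take('top','t5')
enh('t5',[],(190,80,350,200),'t5p',5)
C=cloud('t5'); 
for v in range(150,188,2):
    print([('%.3f %.3f %.3f'%tuple(C[v,u])) for u in (244,)],end=' ')
E
```

```text
t 11.075 pos [0.557 0.094 0.17 ] gap 0.0342 F [-1.3  2.2 -2.5] M [ 0.85  0.17 -0.08] q [ 0.316  0.791  1.817 -1.008  1.09   2.485]
shift units(now-tool) [ 0.114  0.122 -0.849] max 0.848933754592627  turn [-0.051 -0.029 -0.005] max 0.27136162263851976
shift in target frame [ 0.088  0.166 -0.845] world d [ 0.001  0.014 -0.022]
t 11.075 pos [0.557 0.094 0.17 ] gap 0.0342 F [-1.3  2.2 -2.5] M [ 0.85  0.17 -0.08] q [ 0.316  0.791  1.817 -1.008  1.09   2.485]
shift units(now-tool) [ 0.33   0.166 -1.534] max 1.5342069365228124  turn [-0.091 -0.064 -0.01 ] max 0.4855142792183351
shift in target frame [ 0.23   0.309 -1.53 ] world d [ 0.     0.022 -0.042]
['0.670 -0.066 -0.001'] ['0.648 -0.067 0.043'] ['0.639 -0.067 0.048'] ['0.632 -0.067 0.043'] ['0.621 -0.068 0.052'] ['0.616 -0.068 0.044'] ['0.606 -0.068 0.049'] ['0.599 -0.068 0.048'] ['0.592 -0.068 0.043'] ['0.570 -0.069 0.096'] ['0.574 -0.068 0.049'] ['0.567 -0.068 0.047'] ['0.560 -0.068 0.045'] ['0.550 -0.069 0.051'] ['0.545 -0.069 0.041'] ['0.535 -0.069 0.050'] ['0.526 -0.069 0.052'] ['0.518 -0.069 0.053'] ['0.510 -0.069 0.055']
```

View pics/t5p.png

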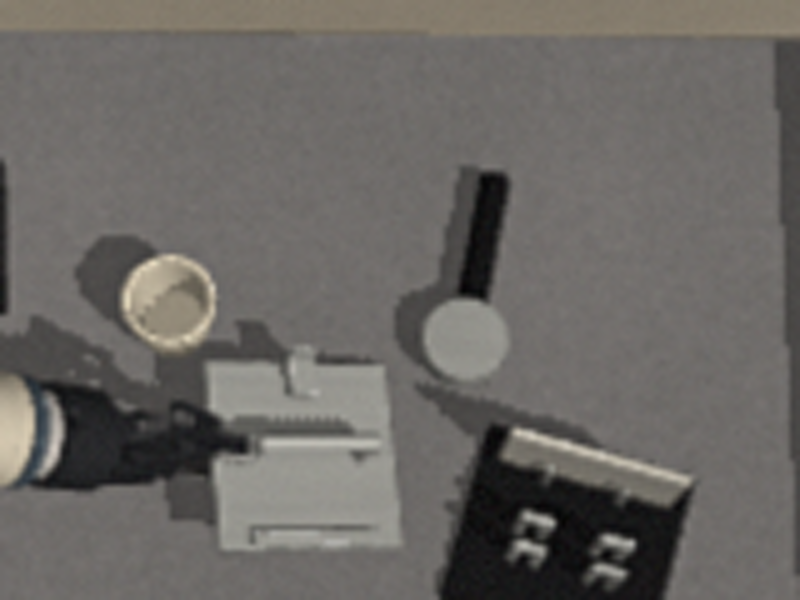

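step_arm([
  [0.05,0.04,-0.35,-0.025,-0.01,0],
  [0.05,0.04,-0.35,-0.025,-0.016,0],
  [0.05,0.04,-0.35,-0.025,-0.016,0],
  [0,0.04,-0.3,-0.02,-0.016,0],
  [0,0,0,0,0,0],
])

```text
time_s: 11.75
tcp_pos: [0.5556, 0.1168, 0.1334]
orientation: [0.337, 0.619, -1.366]
contact_force: [-0.4, 1.0, -3.3]
finger_gap: 0.0342
```

```bash
python3 - <<'E'
from h import *
A=np.load(f'ride36.npy'); plan(A[:,0],A[:,1:])
s=get_state(); R=Ro.from_rotvec(s['orientation']).as_matrix(); print(R)
t=s['tcp_pos']+.168*R[:,0]; print('tip',t,'low outer',t-R[:,2]*.0317)
take('top','t6')
enh('t6',[],(190,80,350,200),'t6p',5)
C=cloud('t6'); m=np.zeros((384,512),bool); m[150:190,228:272]=1
P=C[m&(C[...,2]>.012)&(C[...,2]<.065)&(C[...,1]>-.17)&(C[...,1]<.01)]; A=np.column_stack([P[:,:2],np.ones(len(P))]); 
for i in range(6):
    k=np.linalg.lstsq(A,P[:,2],rcond=None)[0]; e=abs(A@k-P[:,2]); ok=e<max(.004,np.median(e)*2); A=A[ok];P=P[ok]
print('lid plane z=',k,len(P))
E
```

```text
t 11.75 pos [0.556 0.117 0.133] gap 0.0342 F [-0.4  1.  -3.3] M [ 0.88  0.07 -0.  ] q [ 0.362  0.873  1.786 -1.038  1.131  2.466]
shift units(now-tool) [ 0.129  0.05  -0.123] max 0.12892696954465074  turn [ 0.009 -0.002 -0.011] max 0.056231337901923875
shift in target frame [ 0.128  0.05  -0.124] world d [ 0.001 -0.001 -0.005]
[[ 0.08   0.973  0.214]
 [-0.803  0.19  -0.565]
 [-0.591 -0.127  0.797]]
tip [ 0.569 -0.018  0.034] low outer [ 0.562 -0.     0.009]
lid plane z= [-0.013  0.08   0.039] 924
```

View pics/t6p.png

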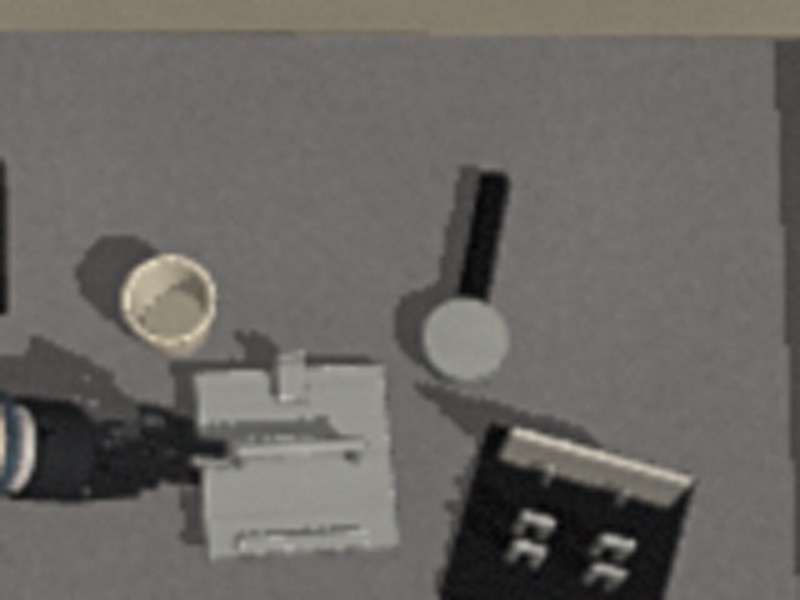

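step_arm([
  [0.06,0,-0.1,0,0,0],
  [-0.14,0.02,-0.12,0,0,0],
  [-0.22,0.03,-0.16,0,0,0],
  [-0.22,0.03,-0.16,0,0,0],
  [-0.25,0.03,-0.18,0,0,0],
  [-0.4,0.03,-0.28,0,0,0],
  [-0.4,0.03,-0.28,0,0,0],
])

```text
time_s: 12.68
tcp_pos: [0.549, 0.1803, 0.1321]
orientation: [0.338, 0.615, -1.368]
contact_force: [4.3, -14.2, 7.4]
finger_gap: 0.0342
```

```bash
python3 - <<'E'
from h import *
s=get_state();R=Ro.from_rotvec(s['orientation']).as_matrix();t=s['tcp_pos']+.168*R[:,0]; print('tip',t,'low outer',t-R[:,2]*.0317,s['joint_positions'])
take('top','t7')
enh('t7',[],(190,80,350,200),'t7p',5)
C=cloud('t7'); m=np.zeros((384,512),bool); m[150:192,220:272]=1
P=C[m&(C[...,2]>.012)&(C[...,2]<.065)&(C[...,1]>-.17)&(C[...,1]<.01)]; A=np.column_stack([P[:,:2],np.ones(len(P))]); 
for i in range(6):
    k=np.linalg.lstsq(A,P[:,2],rcond=None)[0]; e=abs(A@k-P[:,2]); ok=e<max(.004,np.median(e)*2); A=A[ok];P=P[ok]
print('lid plane z=',k,len(P),P.mean(0))
E
```

```text
tip [0.56257163 0.04522617 0.03316553] low outer [0.55589323 0.06309924 0.00785066] [ 0.46399185  0.88856729  1.73805449 -0.94946205  1.19091878  2.46907316]
lid plane z= [-0.00688714 -0.00097922  0.02342263] 971 [ 0.57685994 -0.08565566  0.01953359]
```

View pics/t7p.png

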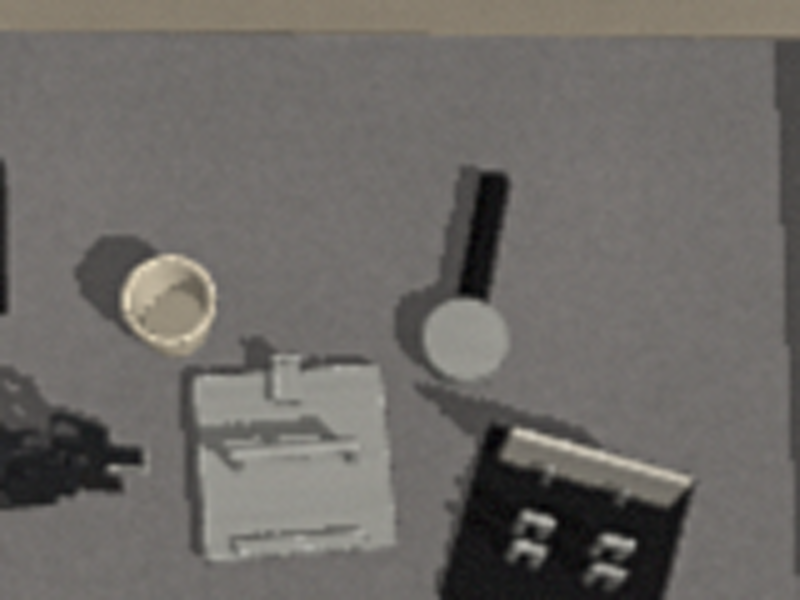

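step_arm([
  [-0.1,-0.1,0.6,0,0,0],
  [-0.5,-0.11,0.7,0,0,0],
  [-0.59,-0.12,0.79,0,0,0],
  [-0.59,-0.12,0.79,0,0,0],
  [-0.59,-0.12,0.79,0,0,0],
  [-0.59,-0.12,0.79,0,0,0],
])

```text
time_s: 13.48
tcp_pos: [0.5486, 0.1725, 0.3016]
orientation: [0.334, 0.616, -1.368]
contact_force: [0.8, -0.1, -0.1]
finger_gap: 0.0345
```

```bash
python3 - <<'E'
from h import *
C=cloud('t7')
np.set_printoptions(precision=4,suppress=True)
m=np.zeros((384,512),bool); m[145:198,215:280]=1
# lid plate pts
k=m&(abs(C[...,2]-.0195)<.007)
k=k.astype(np.uint8); k=cv2.morphologyEx(k,cv2.MORPH_CLOSE,np.ones((7,7)))
n,l,s,c=cv2.connectedComponentsWithStats(k); i=1+np.argmax(s[1:,4]); mm=(l==i)&(abs(C[...,2]-.0195)<.008)
P=C[mm]; r=cv2.minAreaRect((P[:,:2]*1000).astype(np.float32)); print('plate',r,cv2.boxPoints(r))
# handle bar
hb=m&(C[...,2]>.05)&(C[...,2]<.07); H=C[hb]; H=H[(H[:,1]>-.16)&(H[:,1]<.0)]; print(len(H))
c=H.mean(0);u,sv,vt=np.linalg.svd(H[:,:2]-c[:2]);d=vt[0]*np.sign(vt[0,1]);a=(H[:,:2]-c[:2])@d;print('handle',c,np.median(H[:,2]),np.percentile(H[:,2],[5,95]),np.degrees(np.arctan2(d[1],d[0])),a.min(),a.max(),'mid',c[:2]+d*(a.max()+a.min())/2)
st=get_state();print(st['tcp_pos'],st['contact_force'],st['joint_positions'])
E
```

```text
plate ((587.2755126953125, -72.70853424072266), (176.87078857421875, 173.4971466064453), 5.204973220825195) [[ 491.335     5.6596]
 [ 507.0745 -167.1222]
 [ 683.216  -151.0766]
 [ 667.4765   21.7051]]
86
handle [ 0.5809 -0.0801  0.0596] 0.05978026182002785 [0.0538 0.0643] 63.36273315944685 -0.05103579393600499 0.10650918820688118 mid [ 0.5934 -0.0553]
[0.5486 0.1725 0.3016] [ 0.7567 -0.141  -0.0784] [ 0.4529  0.6029  1.7603 -0.892   1.348   2.2426]
```

```bash
cat > lidfit.py <<'E'
from h import *
def lidfit(n,zt,zh,cx,cy):
    np.set_printoptions(precision=4,suppress=True)
    C=cloud(n); d=np.hypot(C[...,0]-cx,C[...,1]-cy)
    k=((d<.115)&(abs(C[...,2]-zt)<.0055)).astype(np.uint8); k=cv2.morphologyEx(k,cv2.MORPH_OPEN,np.ones((3,3)))
    P=C[k>0]
    # edges: robust extents in rotating frame
    best=None
    for a in np.radians(np.arange(-20,20.1,.5)):
        x=P[:,:2]@[np.cos(a),np.sin(a)]; y=P[:,:2]@[-np.sin(a),np.cos(a)]
        A=np.ptp(np.percentile(x,[.5,99.5]))*np.ptp(np.percentile(y,[.5,99.5]))
        if best is None or A<best[0]: best=(A,a,np.percentile(x,[.5,99.5]),np.percentile(y,[.5,99.5]))
    A,a,X,Y=best; mx,my=X.mean(),Y.mean()
    print('plate',len(P),'yaw',np.degrees(a),'size',np.ptp(X),np.ptp(Y),'c',mx*np.cos(a)-my*np.sin(a),mx*np.sin(a)+my*np.cos(a),'z',np.median(P[:,2]))
    h=((d<.06)&(abs(C[...,2]-zh)<.008)).astype(np.uint8); nn,l,s,c=cv2.connectedComponentsWithStats(h,connectivity=8); i=1+np.argmax(s[1:,4]); H=C[l==i]
    c=H.mean(0);u,sv,vt=np.linalg.svd(H[:,:2]-c[:2]);dd=vt[0]*np.sign(vt[0,1]);t=(H[:,:2]-c[:2])@dd
    print('handle',len(H),c,'z95',np.percentile(H[:,2],95),'yaw',np.degrees(np.arctan2(dd[1],dd[0]))-90,'len',np.ptp(t),'mid',c[:2]+dd*(t.max()+t.min())/2)
E
python3 - <<'E'
from lidfit import *
lidfit('t7',.0195,.059,.577,-.083)
take('top','t8');take('scene','s8')
lidfit('t8',.0195,.059,.577,-.083)
plan([.577,-.083,.30],down(np.radians(3)))
path(np.array([.577,-.083,.30]),down(np.radians(3)),12)
rows([.577,-.083,.30],down(np.radians(3)),10)
E
```

```text
plate 1044 yaw 6.000000000000001 size 0.1458559214374805 0.14671500459417863 c 0.5760786830589236 -0.0854194271388236 z 0.0192141802938591
handle 76 [ 0.5747 -0.0853  0.0597] z95 0.06403333260565443 yaw 5.149407272145652 len 0.09618270863422523 mid [ 0.5747 -0.0855]
plate 1023 yaw 6.000000000000001 size 0.14495699631491366 0.14873465694666121 c 0.5765170417960048 -0.0853221064848443 z 0.019289818575810216
handle 82 [ 0.5749 -0.0864  0.059 ] z95 0.06345137972648587 yaw 4.7025988855662035 len 0.0964095827952399 mid [ 0.5748 -0.0857]
t 13.575 pos [0.55  0.173 0.304] gap 0.034 F [-0.1 -0.4 -0.1] M [ 0.4   0.08 -0.  ] q [ 0.453  0.6    1.758 -0.893  1.348  2.243]
shift units(now-tool) [ 7.013 -0.71   4.894] max 7.013182094871183  turn [-1.26   0.68   0.753] max 6.703378034957882
shift in target frame [ 0.126 -8.568  0.467] world d [ 0.027 -0.256 -0.004]
2 [ 0.37  0.55  1.82 -0.91  1.13  1.99] e0.0000 dq0.13
4 [ 0.27  0.51  1.86 -0.86  0.93  1.69] e0.0000 dq0.16
6 [ 0.16  0.48  1.88 -0.72  0.76  1.28] e0.0000 dq0.22
8 [ 0.05  0.47  1.88 -0.47  0.68  0.77] e0.0000 dq0.27
10 [-0.06  0.47  1.85 -0.19  0.72  0.23] e0.0000 dq0.26
12 [-0.16  0.5   1.79 -0.    0.85 -0.22] e0.0000 dq0.21
[0.7, -0.07, 0.49, -0.126, 0.068, 0.075], [0.66, -0.19, 0.52, -0.126, 0.068, 0.075], [0.6, -0.3, 0.53, -0.126, 0.068, 0.075], [0.54, -0.41, 0.53, -0.126, 0.068, 0.075], [0.47, -0.51, 0.5, -0.126, 0.068, 0.075], [0.4, -0.61, 0.46, -0.126, 0.068, 0.075], [0.32, -0.69, 0.4, -0.126, 0.068, 0.075], [0.24, -0.76, 0.33, -0.126, 0.068, 0.075], [0.16, -0.81, 0.25, -0.126, 0.068, 0.075], [0.08, -0.84, 0.15, -0.126, 0.068, 0.075],
```

View pics/t8.png

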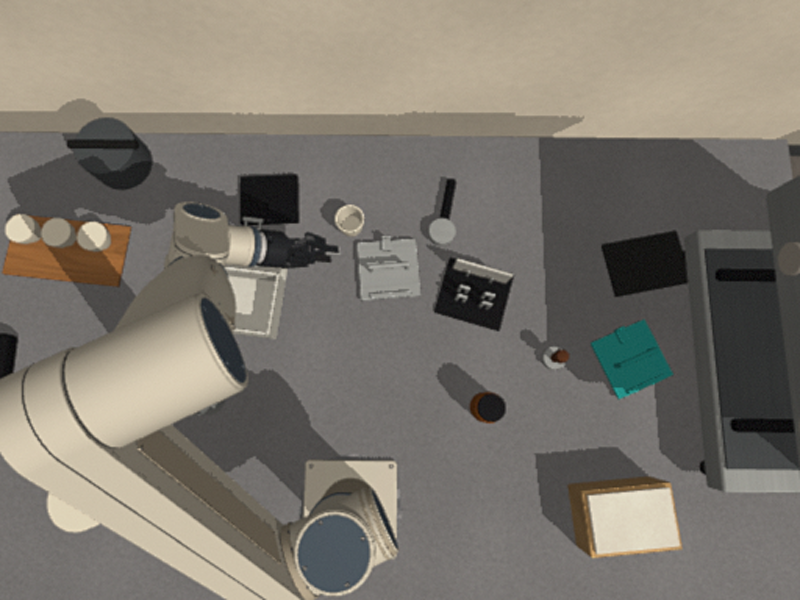

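step_arm([
  [0.6,-0.1,0.5,-0.126,0.068,0.075],
  [0.65,-0.19,0.52,-0.126,0.068,0.075],
  [0.6,-0.3,0.53,-0.126,0.068,0.075],
  [0.54,-0.41,0.53,-0.126,0.068,0.075],
  [0.47,-0.51,0.5,-0.126,0.068,0.075],
  [0.4,-0.61,0.46,-0.126,0.068,0.075],
  [0.32,-0.69,0.4,-0.126,0.068,0.075],
  [0.24,-0.76,0.33,-0.126,0.068,0.075],
  [0.16,-0.81,0.25,-0.126,0.068,0.075],
  [0.08,-0.84,0.15,-0.126,0.068,0.075],
], hand=0.1)

```text
time_s: 14.82
tcp_pos: [0.569, -0.0731, 0.3018]
orientation: [-0.031, 1.559, -0.011]
contact_force: [-0.5, -0.2, -0.4]
finger_gap: 0.047
```

```bash
python3 - <<'E'
from h import *
R=down(np.radians(5.2))
plan([.575,-.086,.25],R); rows([.575,-.086,.25],R,3)
E
```

```text
t 14.825 pos [ 0.569 -0.073  0.302] gap 0.047 F [-0.5 -0.2 -0.4] M [0.02 0.01 0.01] q [-0.143  0.484  1.817 -0.034  0.825 -0.132]
shift units(now-tool) [ 1.741 -0.384  0.176] max 1.7413983302999192  turn [-0.078  0.01   0.028] max 0.4166073823957495
shift in target frame [ 1.728 -0.445  0.162] world d [ 0.006 -0.013 -0.052]
[0.58, -0.13, 0.06, -0.026, 0.003, 0.009], [0.58, -0.13, 0.06, -0.026, 0.003, 0.009], [0.58, -0.14, 0.06, -0.026, 0.003, 0.009],
```

step_arm([
  [0.5,-0.15,0.06,-0.03,0.003,0.01],
  [0.58,-0.15,0.06,-0.025,0.003,0.01],
  [0.5,-0.14,0.05,-0.02,0.003,0.01],
  [0,0,0,0,0,0],
])

```text
time_s: 15.32
tcp_pos: [0.5733, -0.0908, 0.253]
orientation: [-0.063, 1.572, 0.071]
contact_force: [-0.8, 0.3, -0.3]
finger_gap: 0.0467
```

```bash
python3 - <<'E'
from h import *
R=down(np.radians(5.2))
plan([.575,-.086,.21],R)
E
```

```text
t 15.325 pos [ 0.573 -0.091  0.253] gap 0.0467 F [-0.8  0.3 -0.3] M [-0.04 -0.04  0.03] q [-0.179  0.57   1.814  0.006  0.76  -0.269]
shift units(now-tool) [1.434 0.147 0.074] max 1.4337246503654615  turn [-0.005 -0.002 -0.005] max 0.02759540724879613
shift in target frame [1.433 0.154 0.072] world d [ 0.002  0.005 -0.043]
```

step_arm([
  [0.5,0.15,0.07,0,0,0],
  [0.5,0,0,0,0,0],
  [0.4,0,0,0,0,0],
  [0,0,0,0,0,0],
])

```text
time_s: 15.82
tcp_pos: [0.5746, -0.0849, 0.2087]
orientation: [-0.063, 1.572, 0.071]
contact_force: [-0.4, 0.3, 0.0]
finger_gap: 0.0473
```

```bash
python3 - <<'E'
from h import *
R=down(np.radians(5.2))
plan([.575,-.086,.21],R)
E
```

```text
t 15.825 pos [ 0.575 -0.085  0.209] gap 0.0473 F [-0.4  0.3  0. ] M [-0.   -0.03  0.02] q [-0.168  0.643  1.822  0.006  0.679 -0.258]
shift units(now-tool) [-0.043 -0.037  0.011] max 0.043362152514345  turn [-0.005 -0.002 -0.005] max 0.028832491565884327
shift in target frame [-0.043 -0.037  0.011] world d [ 0.    -0.001  0.001]
```

step_arm([
  [0,0,0,0,0,0],
  [0,0,0,0,0,0],
  [0,0,0,0,0,0],
  [0,0,0,0,0,0],
  [0,0,0,0,0,0],
], hand=-1, squeeze=90)

```text
time_s: 16.45
tcp_pos: [0.5749, -0.0849, 0.2093]
orientation: [-0.064, 1.57, 0.071]
contact_force: [0.5, 0.4, -2.5]
finger_gap: 0.0096
```

step_arm([
  [-0.3,0,0,0,0,0],
  [-0.7,0,0,0,0,0],
  [-1,0,0,0,0,0],
  [-1,0,0,0,0,0],
  [-1,0,0,0,0,0],
  [-0.8,0,0,0,0,0],
])

```text
time_s: 17.2
tcp_pos: [0.5719, -0.0852, 0.3539]
orientation: [-0.061, 1.584, 0.072]
contact_force: [-0.8, -0.4, -7.3]
finger_gap: 0.0092
```

```bash
python3 - <<'E'
from h import *
t=bw(0,0,.131+.155+.06)
R=down(BY)
plan(t,R); path(t,R,16)
take('top','t9');enh('t9',[],(100,80,350,230),'t9p',3.2)
C=cloud('t9')
E
```

```text
t 17.2 pos [ 0.572 -0.085  0.354] gap 0.0092 F [-0.8 -0.4 -7.3] M [-0.06 -0.04  0.01] q [-0.169  0.421  1.769  0.005  0.966 -0.257]
shift units(now-tool) [ 0.381 11.666 -2.045] max 11.665935351541087  turn [ 0.198 -0.015 -0.006] max 1.0552778395741143
shift in target frame [ 0.263 11.036 -4.309] world d [-0.091  0.344 -0.008]
2 [-0.1   0.4   1.81  0.01  0.95 -0.16] e0.0000 dq0.05
4 [-0.02  0.38  1.84  0.01  0.93 -0.06] e0.0000 dq0.05
6 [0.06 0.37 1.86 0.01 0.92 0.04] e0.0000 dq0.05
8 [0.14 0.37 1.87 0.01 0.91 0.15] e0.0000 dq0.05
10 [0.22 0.36 1.88 0.   0.9  0.26] e0.0000 dq0.05
12 [0.31 0.37 1.88 0.   0.9  0.37] e0.0000 dq0.05
14 [0.39 0.37 1.87 0.   0.9  0.48] e0.0000 dq0.05
16 [0.47 0.39 1.85 0.   0.91 0.58] e0.0000 dq0.05
```

View pics/t9p.png

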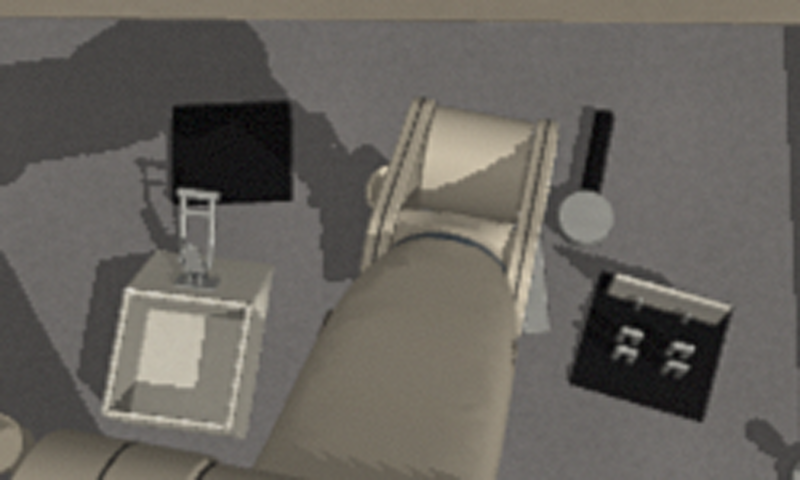

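step_arm([
  [0,0.6,-0.1,0,0,0],
  [0.03,0.97,-0.17,0,0,0],
  [0.03,0.97,-0.17,0,0,0],
  [0.03,0.97,-0.17,0,0,0],
  [0.03,0.97,-0.17,0,0,0],
  [0.03,0.97,-0.17,0,0,0],
  [0.03,0.97,-0.17,0,0,0],
  [0.03,0.97,-0.17,0,0,0],
  [0.03,0.97,-0.17,0,0,0],
  [0,0.8,-0.17,0,0,0],
])

```text
time_s: 18.5
tcp_pos: [0.4894, 0.196, 0.3423]
orientation: [-0.061, 1.6, 0.07]
contact_force: [0.9, -0.3, -8.2]
finger_gap: 0.0094
```

```bash
python3 - <<'E'
from h import *
# refit bin from t9
C=cloud('t9'); m=np.zeros((384,512),bool);m[160:225,125:190]=1
k=m&(abs(C[...,2]-.085)<.006)
n,l,s,c=cv2.connectedComponentsWithStats(k.astype(np.uint8)); i=1+np.argmax(s[1:,4]); P=C[l==i]
def res(q):
    d=P[:,:2]-q[:2]; x=d@[np.cos(q[2]),np.sin(q[2])]; y=d@[-np.sin(q[2]),np.cos(q[2])]; return np.maximum(abs(x),abs(y))-.072
r=least_squares(res,[.481,.258,-.11],loss='soft_l1',f_scale=.002); print(r.x,np.degrees(r.x[2]),len(P))
t=bw(0,0,.131+.155+.06); R=down(BY); plan(t,R); rows(t,R,3)
E
```

```text
[ 0.48095672  0.25817991 -0.11510266] -6.594896495653025 320
t 18.5 pos [0.489 0.196 0.342] gap 0.0094 F [ 0.9 -0.3 -8.2] M [-0.02 -0.12 -0.02] q [0.355 0.372 1.886 0.019 0.911 0.26 ]
shift units(now-tool) [-0.105  2.099 -0.111] max 2.0985194990316156  turn [ 0.196 -0.03  -0.004] max 1.043964694177542
shift in target frame [-0.123  2.036 -0.515] world d [-0.008  0.062  0.004]
[-0.04, 0.7, -0.04, 0.065, -0.01, -0.001], [-0.04, 0.7, -0.08, 0.065, -0.01, -0.001], [-0.04, 0.69, -0.13, 0.065, -0.01, -0.001],
```

step_arm([
  [-0.04,0.7,-0.04,0.068,-0.01,-0.001],
  [-0.04,0.72,-0.08,0.065,-0.01,-0.001],
  [-0.04,0.72,-0.13,0.062,-0.01,-0.001],
  [0,0,0,0,0,0],
])

```text
time_s: 19.0
tcp_pos: [0.4752, 0.2646, 0.3413]
orientation: [0.087, 1.578, -0.093]
contact_force: [0.5, -0.4, -7.6]
finger_gap: 0.0093
```

```bash
python3 - <<'E'
from h import *
t=bw(0,0,.131+.155+.05); R=down(np.radians(-6.55)); plan(t,R)
take('top','t10');enh('t10',[],(90,90,250,230),'t10p',4.2);take('scene','s10');enh('s10',[],(270,120,400,250),'s10p',4.5)
E
```

```text
t 19.0 pos [0.475 0.265 0.341] gap 0.0093 F [ 0.5 -0.4 -7.6] M [ 0.01 -0.03  0.01] q [0.486 0.392 1.854 0.002 0.905 0.599]
shift units(now-tool) [ 0.177 -0.184  0.216] max 0.21587241366437446  turn [-0.    -0.009  0.004] max 0.04797973556050941
shift in target frame [ 0.178 -0.184  0.214] world d [ 0.006 -0.006 -0.005]
```

View pics/t10p.png

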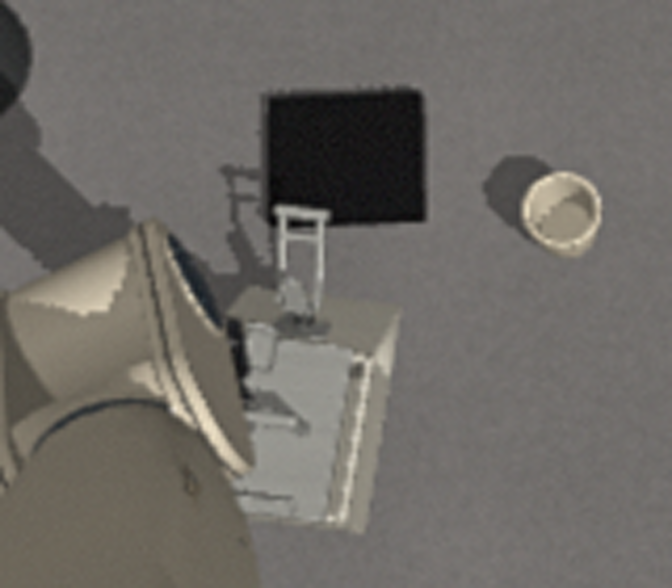

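View pics/s10p.png

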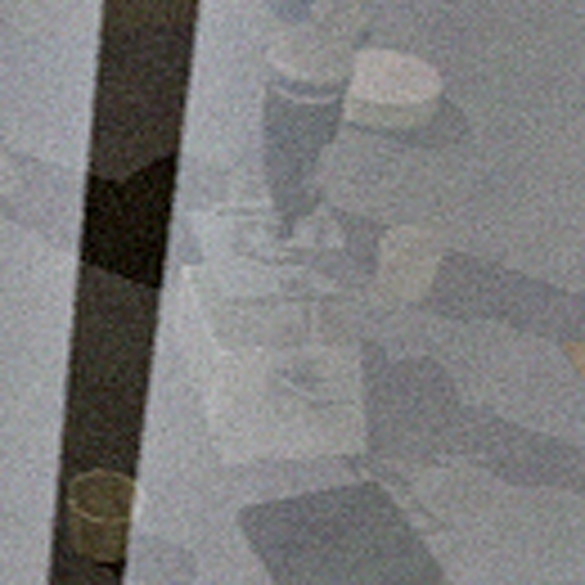

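```bash
cat > heldfit.py <<'E'
from h import *
def held(n,tcp,yaw):
    C=cloud(n); o=np.array([tcp[0],tcp[1],tcp[2]-.201]); d=C-o
    c,s=np.cos(yaw),np.sin(yaw); x=d[...,0]*c+d[...,1]*s; y=-d[...,0]*s+d[...,1]*c; z=d[...,2]
    k=(abs(z-.01)<.006)&(abs(x)<.09)&(abs(y)<.09)
    k=cv2.morphologyEx(k.astype(np.uint8),cv2.MORPH_OPEN,np.ones((2,2)))>0
    X,Y,Z=x[k],y[k],z[k]; print(len(X),'z med',np.median(Z),'plane',np.linalg.lstsq(np.column_stack([X,Y,np.ones(len(X))]),Z,rcond=None)[0].round(4))
    A=[];
    for xs in np.arange(-.065,.07,.01):
        q=(abs(X-xs)<.005)
        if q.sum()>4: A.append((xs,Y[q].min()))
    A=np.array(A);pf=np.polyfit(A[:,0],A[:,1],1); print('-y edge: ',pf,'(expect 0,-.075+~.002)',np.round(A[:,1],4))
    for nm,fn in(('xmin',np.min),('xmax',np.max)):
        B=[(ys,fn(X[abs(Y-ys)<.005])) for ys in np.arange(-.065,.07,.01) if (abs(Y-ys)<.005).sum()>6]; print(nm,np.round(B,4).tolist())
    hk=(abs(z-.048)<.008)&(abs(x)<.02)&(abs(y)<.05); print('handle x mean',x[hk].mean() if hk.any() else None,hk.sum())
    kk=(abs(z-.031)<.006)&(abs(x-.078)<.012)&(abs(y)<.02); print('rib',kk.sum(),x[kk].mean() if kk.any() else 0,(y[kk].min(),y[kk].max()) if kk.any() else 0)
E
python3 - <<'E'
from heldfit import *
held('t10',[.4752,.2646,.3413],np.radians(-6.55))
E
```

```text
766 z med 0.010664369070068028 plane [-0.2875 -2.0124 -0.0853]
-y edge:  [-0.00275897 -0.07735484] (expect 0,-.075+~.002) [-0.0775 -0.0772 -0.0774 -0.0764 -0.0767 -0.0779 -0.0772 -0.0782 -0.0771
 -0.0774 -0.0777 -0.078  -0.0773 -0.0771]
xmin [[-0.065, -0.0761], [-0.055, -0.0762], [-0.045, -0.0693], [-0.035, -0.0694], [-0.025, -0.069], [-0.015, -0.0656], [-0.005, -0.0661]]
xmax [[-0.065, 0.0807], [-0.055, 0.0751], [-0.045, 0.076], [-0.035, 0.0689], [-0.025, 0.0678], [-0.015, 0.0662], [-0.005, 0.0397]]
handle x mean -0.001221922515817161 44
rib 13 0.07477160236499296 (np.float64(-0.011725533350824048), np.float64(0.006520122355865883))
```

```bash
python3 - <<'E'
from h import *
t=bw(.0005,.002,.300); R=down(np.radians(-6.55)); plan(t,R); rows(t,R,3)
E
```

```text
t 19.1 pos [0.475 0.263 0.341] gap 0.0093 F [-0.6 -0.9 -7.2] M [-0.1  -0.05  0.03] q [0.484 0.392 1.855 0.002 0.905 0.597]
shift units(now-tool) [ 1.373 -0.068  0.235] max 1.372691008964149  turn [-0.    -0.01   0.005] max 0.05229323958103566
shift in target frame [ 1.375 -0.074  0.221] world d [ 0.006 -0.003 -0.041]
[0.46, -0.02, 0.08, -0.0, -0.003, 0.002], [0.46, -0.02, 0.08, -0.0, -0.003, 0.002], [0.46, -0.02, 0.08, -0.0, -0.003, 0.002],
```

step_arm([
  [0.46,-0.03,0.1,0,-0.004,0.002],
  [0.46,-0.02,0.08,0,-0.003,0.002],
  [0.4,-0.02,0.06,0,-0.003,0.002],
  [0.05,0,0,0,0,0],
])

```text
time_s: 19.6
tcp_pos: [0.4821, 0.2582, 0.2956]
orientation: [0.091, 1.571, -0.091]
contact_force: [0.0, -0.6, -7.0]
finger_gap: 0.0092
```

```bash
python3 - <<'E'
from heldfit import *
t=bw(.0005,.002,.300); R=down(np.radians(-6.55)); plan(t,R)
s=get_state(); take('top','t11'); held('t11',s['tcp_pos'],np.radians(-6.55))
enh('t11',[],(90,90,250,230),'t11p',4.2)
E
```

```text
t 19.6 pos [0.482 0.258 0.296] gap 0.0092 F [ 0.  -0.6 -7. ] M [0.02 0.06 0.  ] q [0.47  0.464 1.875 0.001 0.804 0.585]
shift units(now-tool) [-0.146  0.071 -0.02 ] max 0.146147151678824  turn [-0.002 -0.002  0.   ] max 0.01011711897270998
shift in target frame [-0.146  0.071 -0.019] world d [-0.     0.002  0.004]
713 z med 0.010475973253481402 plane [-0.276 -1.746 -0.069]
-y edge:  [-0.003 -0.077] (expect 0,-.075+~.002) [-0.077 -0.076 -0.077 -0.077 -0.076 -0.077 -0.077 -0.077 -0.076 -0.078
 -0.077 -0.078 -0.076 -0.077]
xmin [[-0.065, -0.0768], [-0.055, -0.076], [-0.045, -0.076], [-0.035, -0.0639], [-0.025, -0.0655], [-0.015, -0.0626], [-0.005, -0.0628]]
xmax [[-0.065, 0.07], [-0.055, 0.0673], [-0.045, 0.0658], [-0.035, 0.0695], [-0.025, 0.0706], [-0.015, 0.0697], [-0.005, 0.0422]]
handle x mean -0.00010187982815484458 41
rib 14 0.07533428492274821 (np.float64(-0.01021530535397124), np.float64(0.007622050754195327))
```

View pics/t11p.png

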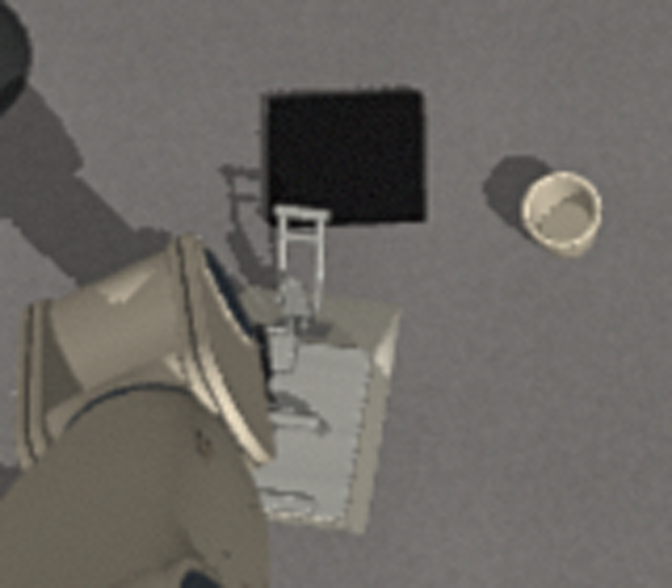

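step_arm([
  [0,0.08,-0.02,0,0,0],
  [0.12,0,0,0,0,0],
  [0.12,0,0,0,0,0],
  [0.08,0,0,0,0,0],
  [0,0,0,0,0,0],
])

```text
time_s: 20.27
tcp_pos: [0.4822, 0.2613, 0.2868]
orientation: [0.092, 1.569, -0.09]
contact_force: [0.1, -0.1, -7.9]
finger_gap: 0.0093
```

```bash
python3 - <<'E'
from heldfit import *
t=bw(.0005,.002,.286); R=down(np.radians(-6.55)); plan(t,R)
E
```

```text
t 20.275 pos [0.482 0.261 0.287] gap 0.0093 F [ 0.1 -0.1 -7.9] M [-0.02 -0.02 -0.01] q [0.475 0.48  1.876 0.001 0.785 0.59 ]
shift units(now-tool) [ 0.025 -0.032 -0.012] max 0.032434994367191855  turn [-0.001  0.    -0.001] max 0.007862941885405416
shift in target frame [ 0.025 -0.032 -0.012] world d [-0.    -0.001 -0.001]
```

step_arm([
  [0.05,0,0,0,0,0],
  [0.04,0,0,0,0,0],
  [0,0,0,0,0,0],
])

```text
time_s: 20.65
tcp_pos: [0.4824, 0.2614, 0.2855]
orientation: [0.092, 1.568, -0.09]
contact_force: [0.3, 0.4, -8.2]
finger_gap: 0.0094
```

step_arm([
  [0.02,0,0,0,0,0],
  [0,0,0,0,0,0],
])

```text
time_s: 20.9
tcp_pos: [0.4824, 0.2614, 0.2853]
orientation: [0.092, 1.567, -0.089]
contact_force: [-1.1, -0.9, -4.8]
finger_gap: 0.0095
```

step_arm([
  [0.01,0,0,0,0,0],
  [0,0,0,0,0,0],
  [0,0,0,0,0,0],
  [0,0,0,0,0,0],
], hand=0)

```text
time_s: 21.4
tcp_pos: [0.4838, 0.262, 0.2863]
orientation: [0.094, 1.563, -0.088]
contact_force: [0.4, -0.4, 0.4]
finger_gap: 0.0427
```

step_arm([
  [-0.5,0,0,0,0,0],
  [-0.8,0,0,0,0,0],
  [-0.9,0,0,0,0,0],
  [-0.9,0,0,0,0,0],
  [-0.9,0,0,0,0,0],
  [-0.5,0,0,0,0,0],
])

```text
time_s: 22.15
tcp_pos: [0.4827, 0.2614, 0.4294]
orientation: [0.095, 1.562, -0.087]
contact_force: [0.0, 0.1, -0.3]
finger_gap: 0.0428
```

```bash
python3 - <<'E'
from h import *
np.set_printoptions(precision=3,suppress=True)
g=bw(.19,0,.115+.155)
for yaw in(BY+np.pi/2,BY-np.pi/2):
    R=down(yaw); t=g+[0,0,.09]; plan(t,R); path(t,R,14)
E
```

```text
t 22.15 pos [0.483 0.261 0.429] gap 0.0428 F [ 0.   0.1 -0.3] M [ 0.02 -0.04  0.03] q [0.474 0.281 1.779 0.001 1.073 0.59 ]
shift units(now-tool) [ 2.354 -0.102  6.274] max 6.2737915541690485  turn [-1.573  0.009  0.001] max 8.367650797737232
shift in target frame [ 2.314 -6.289 -0.104] world d [ 0.187 -0.024 -0.069]
2 [0.45 0.33 1.74 0.   1.07 0.34] e0.0000 dq0.13
4 [0.42 0.37 1.7  0.   1.07 0.09] e0.0000 dq0.12
6 [ 0.4   0.42  1.66  0.    1.07 -0.16] e0.0000 dq0.12
8 [ 0.38  0.46  1.61  0.    1.07 -0.41] e0.0000 dq0.12
10 [ 0.36  0.5   1.56  0.    1.08 -0.65] e0.0000 dq0.12
12 [ 0.34  0.55  1.51  0.    1.08 -0.89] e0.0000 dq0.12
14 [ 0.32  0.59  1.45 -0.    1.09 -1.13] e0.0000 dq0.12
t 22.15 pos [0.483 0.261 0.429] gap 0.0428 F [ 0.   0.1 -0.3] M [ 0.02 -0.04  0.03] q [0.474 0.281 1.779 0.001 1.073 0.59 ]
shift units(now-tool) [ 2.354 -0.102  6.274] max 6.2737915541690485  turn [ 1.568  0.001 -0.009] max 8.342843380167462
shift in target frame [2.314 6.289 0.104] world d [ 0.187 -0.024 -0.069]
2 [0.45 0.33 1.74 0.   1.07 0.79] e0.0000 dq0.10
4 [ 0.42  0.37  1.7  -0.    1.07  0.99] e0.0000 dq0.10
6 [ 0.4   0.42  1.66 -0.    1.07  1.19] e0.0000 dq0.10
8 [ 0.38  0.46  1.61 -0.    1.07  1.39] e0.0000 dq0.10
10 [ 0.36  0.5   1.56 -0.    1.07  1.6 ] e0.0000 dq0.10
12 [ 0.34  0.55  1.51 -0.    1.08  1.8 ] e0.0000 dq0.10
14 [0.32 0.59 1.45 0.   1.09 2.01] e0.0000 dq0.10
```

```bash
python3 - <<'E'
from h import *
t=bw(.19,0,.115+.155)+[0,0,.09]; rows(t,down(BY+np.pi/2),10)
E
```

```text
[0.24, -0.01, 0.63, -0.157, 0.001, 0.0], [0.23, -0.11, 0.62, -0.157, 0.001, 0.0], [0.23, -0.2, 0.59, -0.157, 0.001, 0.0], [0.23, -0.29, 0.55, -0.157, 0.001, 0.0], [0.23, -0.38, 0.5, -0.157, 0.001, 0.0], [0.23, -0.45, 0.44, -0.157, 0.001, 0.0], [0.23, -0.51, 0.36, -0.157, 0.001, 0.0], [0.23, -0.56, 0.28, -0.157, 0.001, 0.0], [0.23, -0.6, 0.18, -0.157, 0.001, 0.0], [0.23, -0.62, 0.09, -0.157, 0.001, 0.0],
```

step_arm([
  [0.2,0,0.63,-0.157,0,0],
  [0.22,-0.11,0.62,-0.157,0,0],
  [0.22,-0.2,0.59,-0.157,0,0],
  [0.22,-0.29,0.55,-0.157,0,0],
  [0.22,-0.38,0.5,-0.157,0,0],
  [0.22,-0.45,0.44,-0.157,0,0],
  [0.22,-0.51,0.36,-0.157,0,0],
  [0.22,-0.56,0.28,-0.157,0,0],
  [0.22,-0.6,0.18,-0.157,0,0],
  [0.22,-0.62,0.09,-0.157,0,0],
], hand=0.6)

```text
time_s: 23.4
tcp_pos: [0.674, 0.2409, 0.3681]
orientation: [-1.162, 1.229, 1.159]
contact_force: [-0.1, 0.3, 0.4]
finger_gap: 0.0682
```

```bash
cat > binview.py <<'E'
from heldfit import *
def binview(n):
    C=cloud(n); d=C-B0; c,s=np.cos(BY),np.sin(BY); x=d[...,0]*c+d[...,1]*s; y=-d[...,0]*s+d[...,1]*c
    return x,y,C[...,2]
E
python3 - <<'E'
from binview import *
t=bw(.19,0,.115+.155)+[0,0,.09]; plan(t,down(BY+np.pi/2))
take('top','t12');take('scene','s12')
enh('t12',[],(90,90,250,230),'t12p',4.2)
held('t12',bw(0,0,.085+.201),BY)
E
```

```text
t 23.4 pos [0.674 0.241 0.368] gap 0.0682 F [-0.1  0.3  0.4] M [ 0.03 -0.04  0.06] q [ 0.326  0.591  1.438  0.003  1.103 -1.182]
shift units(now-tool) [ 0.269  0.133 -0.145] max 0.26941771517491314  turn [0.05  0.006 0.007] max 0.2640008465551856
shift in target frame [ 0.271  0.123 -0.15 ] world d [-0.004 -0.004 -0.008]
306 z med 0.009460793750789322 plane [ 0.233 -3.318 -0.186]
-y edge:  [-0.008 -0.074] (expect 0,-.075+~.002) [-0.072 -0.074 -0.075 -0.075 -0.074 -0.074 -0.074 -0.074 -0.074 -0.075
 -0.074 -0.075]
xmin [[-0.065, -0.045], [-0.055, -0.0269], [-0.045, 0.005], [-0.035, 0.0128]]
xmax [[-0.065, 0.0708], [-0.055, 0.071], [-0.045, 0.0701], [-0.035, 0.0732]]
handle x mean 0.00022362276746294924 4
rib 0 0 0
```

View pics/t12p.png

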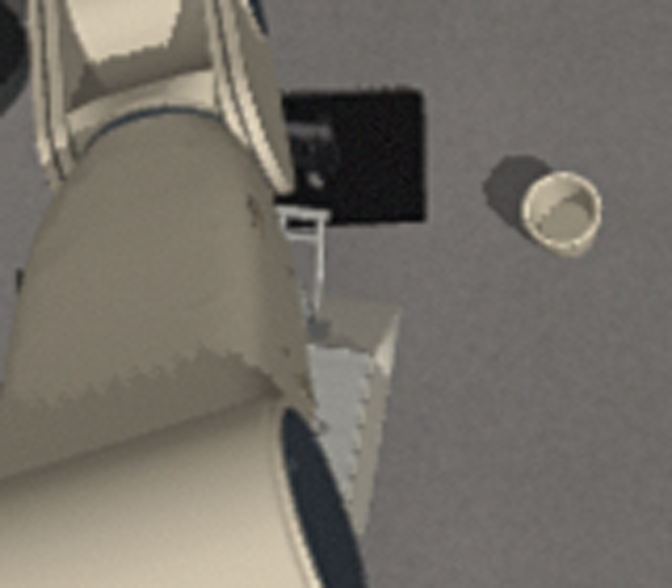

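```bash
python3 - <<'E'
from binview import *
np.set_printoptions(precision=4,suppress=True)
for n in('t0','t2','t9','t10','t11'):
    x,y,z=binview(n); k=(x>.178)&(x<.2)&(abs(y)<.03)&(z>.1)&(z<.13)
    print(n,k.sum(),'x',x[k].mean(),x[k].min(),x[k].max(),'y',y[k].min(),y[k].max(),'z',z[k].mean(),np.percentile(z[k],90))
    k=(x>.108)&(x<.132)&(abs(y)<.0095)&(z>.095)&(z<.125); X=x[k];Z=z[k]
    i=Z>.105; print('  lever top x,z',X[i].mean(),Z[i].mean(),'n',i.sum(),'max',Z.max())
    k=(x>.125)&(x<.182)&(abs(abs(y)-.017)<.005)&(z>.08)&(z<.125); p=np.polyfit(x[k],z[k],1); print('  arm slope deg',np.degrees(np.arctan(p[0])),'z at .1147',np.polyval(p,.1147),k.sum())
E
```

```text
t0 40 x 0.18767762984308636 0.1793974437190767 0.19429147081344106 y -0.022100306926464502 0.022245719006605186 z 0.11759205922969884 0.12179251706199133
  lever top x,z 0.12366480022294614 0.11232573820086349 n 17 max 0.11832774269390162
  arm slope deg 25.356593616005238 z at .1147 0.0827438146713412 53
t2 39 x 0.18725599644331425 0.18007503145896675 0.19373449885866806 y -0.023142078177663616 0.021742297114328995 z 0.11847645830686779 0.12167238371021467
  lever top x,z 0.12433363800200843 0.11253783842089801 n 17 max 0.12004898427302806
  arm slope deg 23.737858247833795 z at .1147 0.08459729742608965 53
t9 41 x 0.18725836592508588 0.17992993097436938 0.1936536667202173 y -0.022906714965836128 0.020483996119244344 z 0.11802252410660599 0.1227484195009674
  lever top x,z 0.12341825758675733 0.11199721951878296 n 21 max 0.11980036053364886
  arm slope deg 25.804717151562528 z at .1147 0.08227882885117407 54
t10 41 x 0.18728432087036556 0.17860382407775455 0.1946635847279264 y -0.022067850079418822 0.022031927840189338 z 0.11794934169850273 0.1221514305036762
  lever top x,z 0.12385667311390312 0.11026022452403053 n 21 max 0.11619751841085797
  arm slope deg 25.645474518219416 z at .1147 0.08222974021415777 53
t11 42 x 0.18695976231285227 0.17820122031992108 0.19522147433441298 y -0.02408345241645018 0.021621850361295335 z 0.11808204925001686 0.12377845229512319
  lever top x,z 0.12377903865217862 0.11175430475068514 n 19 max 0.11990055385408852
  arm slope deg 25.909585752251605 z at .1147 0.08201799740792631 53
```

step_arm([
  [0.3,0.1,-0.13,0.05,0.006,0.007],
  [0.5,0,0,0,0,0],
  [0.5,0,0,0,0,0],
  [0.5,0,0,0,0,0],
  [0,0,0,0,0,0],
])

```text
time_s: 24.12
tcp_pos: [0.6694, 0.2373, 0.3102]
orientation: [-1.115, 1.268, 1.117]
contact_force: [-0.6, 1.0, -0.3]
finger_gap: 0.0684
```

```bash
python3 - <<'E'
from binview import *
t=bw(.1892,0,.2685); plan(t,down(BY+np.pi/2)); rows(t,down(BY+np.pi/2),3)
E
```

```text
t 24.125 pos [0.669 0.237 0.31 ] gap 0.0684 F [-0.6  1.  -0.3] M [-0.   -0.02 -0.03] q [ 0.324  0.649  1.481  0.     1.014 -1.121]
shift units(now-tool) [ 1.391  0.008 -0.013] max 1.390865253760927  turn [-0.013 -0.001 -0.002] max 0.06697552044853321
shift in target frame [ 1.391  0.011 -0.014] world d [-0.    -0.    -0.042]
[0.46, 0.0, -0.0, -0.004, -0.0, -0.001], [0.46, 0.0, -0.0, -0.004, -0.0, -0.001], [0.46, 0.0, -0.0, -0.004, -0.0, -0.001],
```

step_arm([
  [0.45,0,-0.01,-0.008,0,0],
  [0.46,0,0,-0.005,0,0],
  [0.42,0,0,0,0,0],
  [0,0,0,0,0,0],
])

```text
time_s: 24.62
tcp_pos: [0.6694, 0.2372, 0.2676]
orientation: [-1.126, 1.262, 1.127]
contact_force: [-0.3, -0.1, 0.2]
finger_gap: 0.0682
```

```bash
python3 - <<'E'
from binview import *
t=bw(.1892,0,.2685); plan(t,down(BY+np.pi/2))
take('top','t13'); x,y,z=binview('t13'); k=(x>.178)&(x<.2)&(abs(y)<.03)&(z>.1)&(z<.13); print(k.sum(),x[k].mean() if k.any() else 0)
E
```

```text
t 24.625 pos [0.669 0.237 0.268] gap 0.0682 F [-0.3 -0.1  0.2] M [-0.04  0.01  0.04] q [ 0.324  0.701  1.497  0.     0.945 -1.135]
shift units(now-tool) [-0.03   0.013 -0.008] max 0.030178246236237095  turn [ 0.001 -0.001 -0.002] max 0.00965812181362981
shift in target frame [-0.03   0.013 -0.008] world d [-0.    -0.     0.001]
3 0.18266315671406494
```

Perfectly placed; pinch the bar's ends lightly.

step_arm([
  [0,0,0,0,0,0],
  [0,0,0,0,0,0],
  [0,0,0,0,0,0],
  [0,0,0,0,0,0],
], hand=-1, squeeze=25)

```text
time_s: 25.18
tcp_pos: [0.6699, 0.2379, 0.2698]
orientation: [-1.126, 1.258, 1.127]
contact_force: [0.2, 1.3, -0.3]
finger_gap: 0.0453
```

```bash
python3 - <<'E'
from binview import *
t=bw(.1892,0,.2685); plan(t,down(BY+np.pi/2))
# arc about pin in bin x,z from 25.5deg
a0=np.radians(25.5); pin=np.array([.1147,.081])
pts=[]
for a in (40,60,80,100,120,135,150.9):
    a=np.radians(a); p=.0825*np.array([np.cos(a),np.sin(a)])-.0825*np.array([np.cos(a0),np.sin(a0)]); r=pin+.0605*np.array([np.cos(a),np.sin(a)])
    print(np.degrees(a),'d bin x,z mm',p*1000,'tool units (x=-dz, y=-dx)',-p[1]/.03,-p[0]/.03,'rung',r)
E
```

```text
t 25.175 pos [0.67  0.238 0.27 ] gap 0.0453 F [ 0.2  1.3 -0.3] M [0.03 0.07 0.1 ] q [ 0.324  0.699  1.495  0.001  0.946 -1.136]
shift units(now-tool) [ 0.045  0.028 -0.034] max 0.04469030442042185  turn [0.002 0.001 0.001] max 0.011405198057096682
shift in target frame [ 0.045  0.028 -0.034] world d [-0.001 -0.001 -0.001]
40.0 d bin x,z mm [-11.265  17.513] tool units (x=-dz, y=-dx) -0.5837604104151713 0.3754873133849271 rung [0.161 0.12 ]
59.99999999999999 d bin x,z mm [-33.213  35.93 ] tool units (x=-dz, y=-dx) -1.1976643441843946 1.1071095319621167 rung [0.145 0.133]
80.0 d bin x,z mm [-60.137  45.729] tool units (x=-dz, y=-dx) -1.5243158045607608 2.0045770433780583 rung [0.125 0.141]
100.0 d bin x,z mm [-88.789  45.729] tool units (x=-dz, y=-dx) -1.5243158045607608 2.9596420205461755 rung [0.104 0.141]
119.99999999999999 d bin x,z mm [-115.713   35.93 ] tool units (x=-dz, y=-dx) -1.197664344184395 3.8571095319621165 rung [0.084 0.133]
135.0 d bin x,z mm [-132.8     22.819] tool units (x=-dz, y=-dx) -0.7606381320401944 4.426653180225123 rung [0.072 0.124]
150.9 d bin x,z mm [-146.549    4.606] tool units (x=-dz, y=-dx) -0.1535167799417874 4.884983145309646 rung [0.062 0.11 ]
```

step_arm([
  [-0.3,0.16,0,0,0,0],
  [-0.3,0.22,0,0,0,0],
  [-0.32,0.33,0,0,0,0],
  [-0.28,0.4,0,0,0,0],
  [0,0,0,0,0,0],
])

```text
time_s: 25.8
tcp_pos: [0.6341, 0.2422, 0.3088]
orientation: [-1.126, 1.257, 1.126]
contact_force: [0.0, 1.9, -3.5]
finger_gap: 0.0452
```

```bash
cat > arc.py <<'E'
from binview import *
import sys
s=get_state(); d=np.array(s['tcp_pos'])-B0; x=d[0]*np.cos(BY)+d[1]*np.sin(BY); yy=-d[0]*np.sin(BY)+d[1]*np.cos(BY)
off=.1517+.0 # bar at tcp z - off : at grasp tcp .2690 , bar .1165+...
bx,bz=x,d[2]-.1525
v=np.array([bx-.1147,bz-.081]); print('bar bin',bx,yy,bz,'r',np.hypot(*v),'ang',np.degrees(np.arctan2(v[1],v[0])),'F',np.round(s['contact_force'],1),'gap',s['finger_gap'],'M',np.round(s['ft_torque'],2))
E
python3 arc.py
```

```text
bar bin 0.15390887737673623 0.0011888234458983411 0.15634360706029035 r 0.08493524115465483 ang 62.507492639809236 F [ 0.   1.9 -3.5] gap 0.045222822242400165 M [ 0.27 -0.17 -0.06]
```

step_arm([
  [-0.08,0.42,0,0,0,0],
  [-0.06,0.42,0,0,0,0],
  [0,0.48,0,0,0,0],
  [0.02,0.48,0,0,0,0],
  [0,0,0,0,0,0],
])

```text
time_s: 26.42
tcp_pos: [0.5781, 0.2485, 0.3149]
orientation: [-1.128, 1.251, 1.122]
contact_force: [2.5, 0.7, 0.5]
finger_gap: 0.045
```

```bash
python3 arc.py
```

```text
bar bin 0.09760414931442889 0.0012006934706001466 0.16239496351720714 r 0.08317095765127887 ang 101.8617398884394 F [2.5 0.7 0.5] gap 0.044953104450378666 M [ 0.16 -0.37 -0.01]
```

step_arm([
  [0.13,0.42,0,0,0,0],
  [0.2,0.42,0,0,0,0],
  [0.22,0.32,0,0,0,0],
  [0.22,0.25,0,0,0,0],
  [0,0,0,0,0,0],
])

```text
time_s: 27.05
tcp_pos: [0.5329, 0.2537, 0.2888]
orientation: [-1.128, 1.252, 1.124]
contact_force: [0.7, 1.1, 0.7]
finger_gap: 0.0453
```

```bash
python3 arc.py; python3 - <<'E'
from binview import *
take('top','t14');enh('t14',[],(90,90,250,230),'t14p',4.2);take('scene','s14');enh('s14',[],(290,180,390,260),'s14p',7)
E
```

```text
bar bin 0.052085333425018934 0.0012030286062698486 0.13631471249239976 r 0.08354827280328958 ang 138.54215014671684 F [0.7 1.1 0.7] gap 0.04526051144149122 M [ 0.11 -0.35 -0.03]
```

View pics/t14p.png

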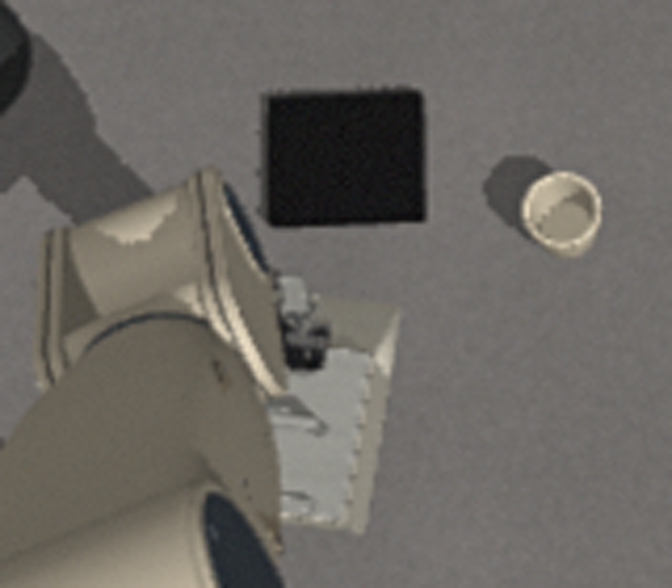

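View pics/s14p.png

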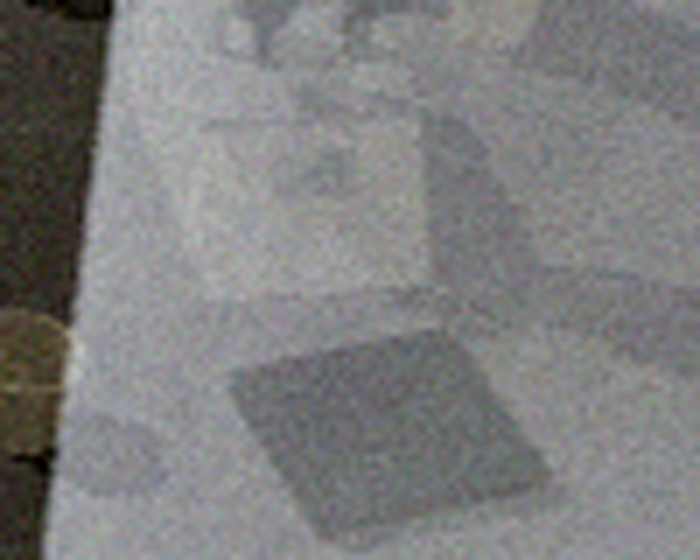

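step_arm([
  [0.18,0.12,0,0,0,0],
  [0.18,0.11,0,0,0,0],
  [0.14,0.08,0,0,0,0],
  [0,0,0,0,0,0],
])

```text
time_s: 27.65
tcp_pos: [0.5246, 0.2547, 0.2743]
orientation: [-1.127, 1.251, 1.122]
contact_force: [0.2, 0.0, 7.7]
finger_gap: 0.0448
```

```bash
python3 arc.py
```

```text
bar bin 0.043747734034520536 0.0012456603399025215 0.12183677355972752 r 0.08186492606974366 ang 150.0773017486831 F [0.2 0.  7.7] gap 0.04476428992112635 M [-0.03 -0.03 -0.05]
```

step_arm([
  [-0.03,0,0,0,0,0],
  [0,0,0,0,0,0],
  [0,0,0,0,0,0],
], hand=0.5)

```text
time_s: 28.02
tcp_pos: [0.5238, 0.2541, 0.274]
orientation: [-1.127, 1.254, 1.123]
contact_force: [-0.3, 0.5, 0.3]
finger_gap: 0.0641
```

step_arm([
  [-0.4,0,0,0,0,0],
  [-0.8,0,0,0,0,0],
  [-1,0,0,0,0,0],
  [-1,0,0,0,0,0],
  [-1,0,0,0,0,0],
  [-1,0,0,0,0,0],
  [-0.8,0,0,0,0,0],
])

```text
time_s: 28.9
tcp_pos: [0.5217, 0.2532, 0.4617]
orientation: [-1.127, 1.257, 1.124]
contact_force: [0.1, 0.7, -0.1]
finger_gap: 0.064
```

```bash
python3 arc.py; python3 - <<'E'
from binview import *
take('top','t15');enh('t15',[],(90,90,250,230),'t15p',4.2)
x,y,z=binview('t15')
k=(x>.02)&(x<.15)&(abs(y)<.03)&(z>.1)&(z<.15)
print(k.sum())
take('scene','s15');enh('s15',[],(290,180,390,260),'s15p',7)
E
```

```text
bar bin 0.04107491988071776 -0.0005588367314900413 0.30923586665903724 r 0.23981714545080496 ang 107.87883461442753 F [ 0.1  0.7 -0.1] gap 0.06400995320297392 M [-0.08 -0.01 -0.02]
128
```

View pics/t15p.png

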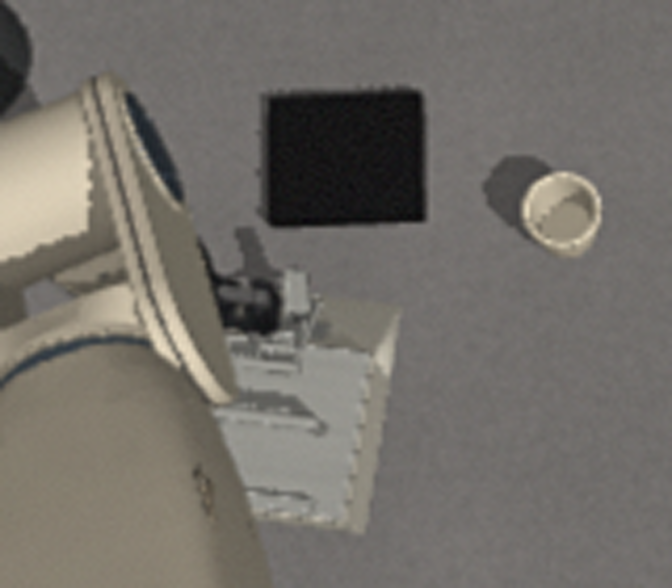

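View pics/s15p.png

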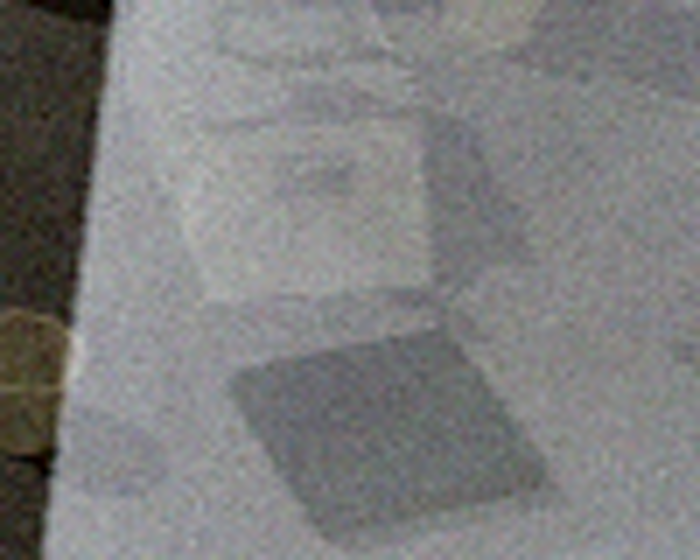

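```bash
python3 - <<'E'
from binview import *
x,y,z=binview('t15')
k=(x>.02)&(x<.16)&(abs(y)<.03)&(z>.075)&(z<.15)
for a in sorted(zip(x[k],y[k],z[k])):
    if a[2]>.1 or a[0]>.09: print('%.0f %.0f %.0f'%tuple(1000*v for v in a),end=' | ')
E
```

```text
37 -11 101 | 43 20 125 | 44 -12 124 | 44 -21 128 | 44 17 123 | 44 9 126 | 44 -15 123 | 45 14 122 | 45 1 129 | 45 -23 125 | 45 6 125 | 46 -2 127 | 46 -6 128 | 46 9 103 | 46 20 129 | 46 16 130 | 47 1 104 | 47 -13 128 | 47 -8 124 | 47 13 129 | 47 -3 104 | 48 -16 126 | 48 -19 126 | 48 2 130 | 48 11 124 | 49 6 126 | 49 -2 129 | 49 -22 123 | 50 -4 124 | 50 21 126 | 50 -8 125 | 51 17 127 | 51 -12 127 | 51 -16 128 | 51 -20 130 | 51 10 128 | 51 14 125 | 52 6 128 | 52 -23 127 | 53 3 126 | 53 -0 127 | 56 17 119 | 56 -17 121 | 56 21 117 | 57 2 107 | 57 -20 118 | 58 -5 107 | 58 -1 105 | 59 -9 106 | 60 9 108 | 60 17 120 | 61 7 105 | 61 3 105 | 61 15 115 | 62 -1 106 | 62 -18 113 | 62 -13 111 | 62 -4 105 | 62 -8 106 | 63 5 112 | 64 2 113 | 64 10 107 | 64 -2 113 | 64 -6 113 | 65 -9 113 | 65 -18 117 | 65 16 115 | 65 21 112 | 65 12 116 | 65 -13 113 | 66 4 117 | 66 -20 112 | 66 10 112 | 67 1 115 | 67 -15 120 | 68 -5 113 | 68 -0 109 | 69 -9 112 | 69 13 116 | 69 18 112 | 70 10 114 | 70 -15 109 | 70 -19 110 | 72 8 106 | 72 4 108 | 73 -3 109 | 73 1 107 | 73 -7 109 | 73 -19 113 | 74 -10 107 | 74 -14 109 | 75
[... 516 characters left out ...]
2 | 112 -17 83 | 112 6 85 | 113 -12 78 | 113 11 81 | 114 -19 78 | 114 -6 86 | 114 3 81 | 114 9 90 | 115 -8 81 | 116 6 88 | 116 2 88 | 116 -16 82 | 116 -2 89 | 116 -6 91 | 117 -11 78 | 117 -19 80 | 118 -9 86 | 118 1 94 | 119 10 88 | 119 -2 92 | 119 -11 82 | 119 6 88 | 119 -6 93 | 121 -9 90 | 121 9 94 | 122 5 94 | 122 1 95 | 123 -2 93 | 123 -6 93 | 124 8 98 | 125 -8 90 | 125 5 96 | 125 -3 99 | 126 2 93 | 126 -6 97 | 127 -10 96 | 128 -4 103 | 128 1 101 | 128 5 99 | 129 10 96 | 130 -6 99 | 130 8 105 | 131 -9 96 | 131 4 103 | 131 -8 107 | 132 1 102 | 132 -2 100 | 134 -9 99 | 134 9 102 | 135 -3 107 | 135 5 103 | 135 1 103 | 136 -6 103 | 137 4 111 | 137 8 108 | 138 1 108 | 138 -7 110 | 138 -3 108 |
```

step_arm([
  [0,-0.6,0,0,0,0],
  [0.4,-0.7,0,0,0,0],
  [0.8,-0.7,0,0,0,0],
  [0.9,-0.7,0,0,0,0],
  [0.9,-0.7,0,0,0,0],
  [0.9,0,0,0,0,0],
  [0.6,0,0,0,0,0],
  [0,0,0,0,0,0],
], hand=-1, squeeze=30)

```text
time_s: 30.0
tcp_pos: [0.6327, 0.2394, 0.3171]
orientation: [-1.127, 1.259, 1.124]
contact_force: [-0.8, 0.4, 0.4]
finger_gap: 0.0002
```

```bash
python3 - <<'E'
from binview import *
t=bw(.145,0,.30); plan(t,down(BY+np.pi/2))
take('top','t16')
enh('t16',[],(90,90,250,230),'t16p',4.2)
E
python3 arc.py
```

```text
t 30.0 pos [0.633 0.239 0.317] gap 0.0002 F [-0.8  0.4  0.4] M [-0.02 -0.05 -0.03] q [ 0.344  0.596  1.564 -0.001  0.98  -1.112]
shift units(now-tool) [0.571 0.265 0.058] max 0.5707213741317521  turn [ 0.    -0.     0.002] max 0.011026125991625868
shift in target frame [0.571 0.264 0.057] world d [-0.008  0.003 -0.017]
bar bin 0.15313510308681155 -0.0015477817128996367 0.16575955056135847 r 0.09306684995559543 ang 65.60758803799649 F [ 0.1  0.5 -0. ] gap 1.8735657801542934e-05 M [-0.02 -0.06 -0.01]
```

View pics/t16p.png

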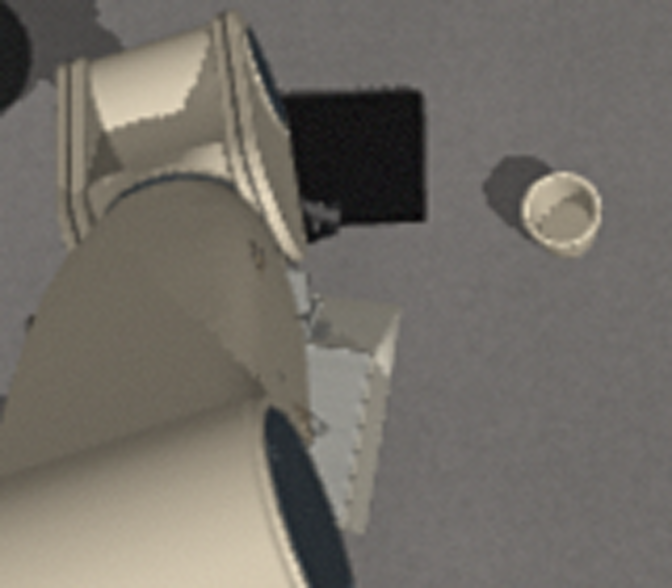

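step_arm([
  [0.3,0.26,0.05,0,0,0],
  [0.4,0,0,0,0,0],
  [0.3,0,0,0,0,0],
  [0.3,0,0,0,0,0],
  [0.3,0,0,0,0,0],
  [0.3,0,0,0,0,0],
])

```text
time_s: 30.8
tcp_pos: [0.6324, 0.2421, 0.2672]
orientation: [-1.138, 1.233, 1.108]
contact_force: [7.2, -7.4, 5.1]
finger_gap: -0.0002
```

```bash
python3 - <<'E'
from binview import *
t=bw(.145,0,.213); plan(t,down(BY+np.pi/2))
E
```

```text
t 30.8 pos [0.632 0.242 0.267] gap -0.0002 F [ 7.2 -7.4  5.1] M [-1.16 -1.26 -0.01] q [ 0.349  0.656  1.591 -0.009  0.865 -1.105]
shift units(now-tool) [ 1.799  0.295 -0.043] max 1.7992592191341232  turn [0.003 0.007 0.03 ] max 0.1592210058877256
shift in target frame [ 1.808  0.241 -0.031] world d [-0.007 -0.    -0.054]
```

```bash
python3 - <<'E'
from binview import *
take('top','t17');take('scene','s17');enh('s17',[],(290,160,390,260),'s17p',6);enh('t17',[],(140,130,200,190),'t17p',9)
x,y,z=binview('t17')
k=(x>.08)&(x<.2)&(abs(y)<.06)&(z>.06)&(z<.3)
print(k.sum())
for a in sorted(zip(x[k],y[k],z[k])): print('%.0f %.0f %.0f'%tuple(1000*v for v in a),end=' | ')
E
```

```text
159
80 -36 79 | 80 -40 81 | 82 -43 76 | 83 -46 74 | 83 -24 76 | 83 -50 73 | 83 -19 73 | 83 -32 79 | 84 -54 74 | 85 -57 71 | 85 -26 71 | 86 -33 71 | 87 -37 69 | 87 -41 70 | 87 -44 69 | 87 -14 70 | 88 -18 71 | 88 -22 72 | 88 -52 69 | 88 -47 67 | 89 -16 97 | 89 -29 72 | 89 -55 68 | 90 -59 66 | 91 -23 61 | 91 -14 72 | 91 -31 63 | 91 -40 68 | 91 -35 65 | 92 -16 67 | 92 -16 97 | 93 -42 62 | 93 -50 66 | 93 -46 63 | 93 -24 68 | 93 -19 96 | 94 -18 62 | 94 -57 64 | 96 -30 61 | 97 -19 98 | 97 -10 63 | 97 -14 63 | 99 -21 61 | 99 -26 63 | 100 -33 60 | 102 -16 90 | 102 -8 71 | 104 -18 85 | 107 -6 67 | 108 -17 82 | 110 -11 75 | 111 -6 68 | 111 -5 80 | 112 -12 81 | 112 -8 78 | 112 -16 82 | 114 -19 77 | 115 -8 80 | 115 -3 78 | 116 -11 78 | 118 -14 75 | 118 -4 83 | 119 -17 72 | 119 -8 82 | 119 -11 82 | 121 -8 87 | 122 -4 84 | 125 -4 88 | 125 -8 88 | 125 1 84 | 129 1 85 | 129 -3 86 | 130 -6 84 | 133 -2 86 | 133 -6 87 | 134 3 80 | 135 -9 82 | 135 5 88 | 136 -7 92 | 136 2 87 | 136 -2 88 | 137 -10 88 | 139 -6 92 | 140 -10 90 | 142 -56 178 | 142 -44 173 | 143 -40 171 | 143 -59 178 | 143 -51 174 | 143 -54 1
[... 270 characters left out ...]
 148 -33 163 | 148 -37 210 | 148 -48 179 | 149 -46 187 | 149 -59 181 | 150 -57 190 | 150 -40 194 | 150 -38 214 | 150 -44 194 | 150 -48 184 | 151 -52 184 | 151 -46 203 | 151 -26 149 | 151 -59 185 | 151 -46 191 | 152 -39 175 | 152 -41 197 | 153 -49 188 | 153 -48 198 | 153 -52 188 | 154 -38 215 | 154 -56 188 | 154 -38 203 | 154 -26 152 | 154 -59 187 | 155 -45 201 | 156 -40 199 | 156 -29 149 | 156 -49 190 | 157 -38 216 | 158 -51 186 | 158 -37 202 | 158 -55 186 | 158 -46 194 | 158 -40 201 | 159 -49 193 | 159 -38 221 | 159 -39 210 | 159 -28 150 | 159 -43 211 | 160 -57 181 | 161 -55 188 | 162 -50 184 | 162 -58 187 | 163 -38 210 | 164 -54 189 | 165 -58 189 | 166 -42 180 | 166 -49 183 | 166 -45 180 |
```

View pics/s17p.png

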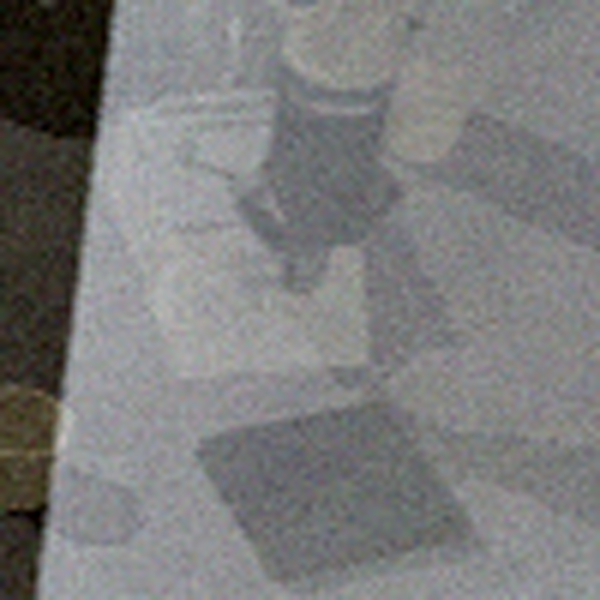

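View pics/t17p.png

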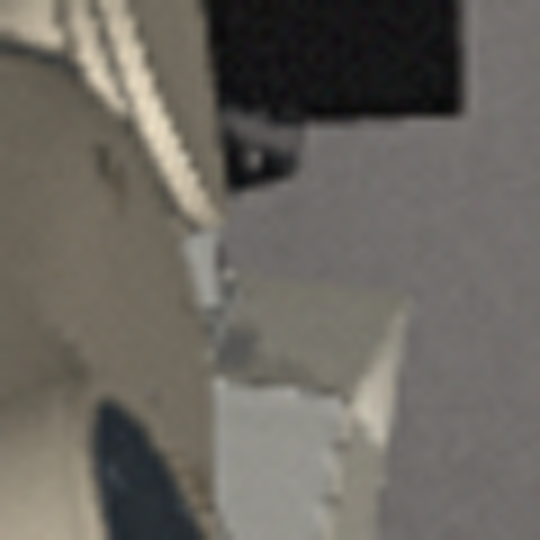

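step_arm([
  [0.25,0.12,0,0,0,0],
  [0.3,0.08,0,0,0,0.01],
  [0.3,0.05,0,0,0,0.01],
])

```text
time_s: 31.28
tcp_pos: [0.6363, 0.2407, 0.2476]
orientation: [-1.14, 1.22, 1.103]
contact_force: [5.4, -3.4, 1.5]
finger_gap: -0.0001
```

```bash
python3 - <<'E'
from binview import *
t=bw(.145,0,.213); plan(t,down(BY+np.pi/2))
E
```

```text
t 31.275 pos [0.636 0.241 0.248] gap -0.0001 F [ 5.4 -3.4  1.5] M [-0.61 -0.93 -0.03] q [ 0.345  0.684  1.592 -0.009  0.822 -1.11 ]
shift units(now-tool) [ 1.137  0.423 -0.014] max 1.1370316200562693  turn [0.004 0.013 0.041] max 0.21944717326079335
shift in target frame [1.154 0.375 0.   ] world d [-0.011  0.001 -0.035]
```

step_arm([
  [-0.4,-0.1,0,0,0,0.02],
  [-0.8,0,0,0,0.006,0.02],
  [-1,0,0,0,0.006,0],
  [-1,0.4,0,0,0,0],
  [0,0.4,0,0,0,0],
])

```text
time_s: 31.9
tcp_pos: [0.6154, 0.2415, 0.3437]
orientation: [-1.126, 1.259, 1.127]
contact_force: [0.2, 0.8, -0.4]
finger_gap: 0.0002
```

```bash
python3 - <<'E'
from binview import *
t=bw(.13,0,.28); plan(t,down(BY+np.pi/2))
take('top','t18')
enh('t18',[],(140,130,200,190),'t18p',9)
x,y,z=binview('t18')
k=(x>.105)&(x<.18)&(abs(y)<.012)&(z>.04)&(z<.2)
for a in sorted(zip(x[k],y[k],z[k])): print('%.0f %.0f %.0f'%tuple(1000*v for v in a),end=' | ')
E
```

```text
t 31.9 pos [0.615 0.242 0.344] gap 0.0002 F [ 0.2  0.8 -0.4] M [ 0.01 -0.02  0.05] q [ 0.356  0.543  1.587  0.001  1.011 -1.104]
shift units(now-tool) [2.123 0.183 0.051] max 2.1233652126669216  turn [ 0.002  0.001 -0.   ] max 0.009888228434906643
shift in target frame [2.123 0.183 0.052] world d [-0.005  0.002 -0.064]
105 -8 74 | 106 11 77 | 108 8 73 | 109 6 69 | 109 -11 75 | 110 -6 69 | 110 -11 40 | 111 9 73 | 112 5 74 | 112 1 73 | 112 -3 75 | 114 -10 72 | 114 -5 69 | 115 9 74 | 116 1 75 | 116 6 72 | 116 -12 65 | 117 -6 75 | 117 -1 70 | 117 -10 74 | 118 9 78 | 119 1 78 | 119 6 74 | 120 -11 65 | 120 -10 79 | 121 -5 74 | 121 -0 70 | 123 11 74 | 123 2 76 | 124 7 72 | 124 -5 76 | 125 -0 72 | 127 -6 67 | 127 3 74 | 128 -0 75 | 128 -4 75 | 128 9 69 | 129 -8 75 | 130 -2 82 | 131 4 76 | 132 9 71 | 133 -2 70 | 134 -6 71 | 135 9 73 | 135 5 74 | 136 1 75 | 136 -3 74 | 138 -5 70 | 138 -9 71 | 139 -8 81 | 139 10 72 | 139 6 73 | 140 -2 75 | 140 3 71 | 142 -8 69 | 143 6 76 | 143 10 73 | 144 -2 75 | 144 3 73 | 145 -5 74 | 146 -8 71 | 147 -2 77 | 148 7 72 | 148 4 71 | 149 -8 75 | 149 -3 70 | 151 8 74 | 152 -0 74 | 152 4 72 | 152 -4 75 | 153 -8 75 |
```

View pics/t18p.png

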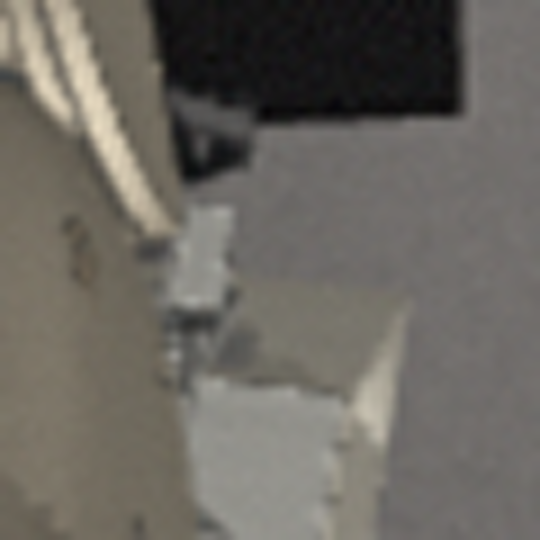

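step_arm([
  [0.6,-0.1,0.05,0,0,0],
  [0.9,0,0,0,0,0],
  [0.8,0,0,0,0,0],
  [0.4,0,0,0,0,0],
  [0,0,0,0,0,0],
])

```text
time_s: 32.58
tcp_pos: [0.6148, 0.2418, 0.2485]
orientation: [-1.124, 1.273, 1.134]
contact_force: [0.0, -0.3, 0.3]
finger_gap: -0.0001
```

```bash
python3 - <<'E'
from binview import *
t=bw(.139,0,.215); plan(t,down(BY+np.pi/2))
E
```

```text
t 32.575 pos [0.615 0.242 0.249] gap -0.0001 F [ 0.  -0.3  0.3] M [ 0.01 -0.02 -0.01] q [ 0.357  0.669  1.623  0.001  0.864 -1.104]
shift units(now-tool) [ 1.115 -0.155  0.05 ] max 1.1145998267845938  turn [ 0.003 -0.006 -0.013] max 0.06794469649959868
shift in target frame [ 1.117 -0.141  0.044] world d [ 0.004  0.001 -0.034]
```

step_arm([
  [-0.05,-0.18,0.04,0,0,-0.013],
  [0.25,0,0,0,0,0],
  [0.25,0,0,0,0,0],
  [0.25,0,0,0,0,0],
])

```text
time_s: 33.08
tcp_pos: [0.6223, 0.2428, 0.2292]
orientation: [-1.133, 1.258, 1.121]
contact_force: [-0.4, 0.2, 1.8]
finger_gap: 0.0
```

```bash
python3 - <<'E'
from binview import *
t=bw(.139,0,.215); plan(t,down(BY+np.pi/2))
E
```

```text
t 33.075 pos [0.622 0.243 0.229] gap 0.0 F [-0.4  0.2  1.8] M [ 0.04 -0.03 -0.01] q [ 0.355  0.702  1.614 -0.008  0.822 -1.099]
shift units(now-tool) [ 0.474  0.109 -0.016] max 0.47369939966364205  turn [ 0.003 -0.003  0.006] max 0.03391124976998452
shift in target frame [ 0.474  0.106 -0.018] world d [-0.003 -0.    -0.014]
```

step_arm([
  [0.2,0.08,0,0,0,0],
  [0.2,0.02,0,0,0,0],
  [0.15,0,0,0,0,0],
])

```text
time_s: 33.45
tcp_pos: [0.6207, 0.2434, 0.2132]
orientation: [-1.134, 1.253, 1.118]
contact_force: [3.8, -1.9, 18.1]
finger_gap: 0.0003
```

```bash
python3 - <<'E'
from binview import *
t=bw(.139,0,.21); plan(t,down(BY+np.pi/2))
E
```

```text
t 33.45 pos [0.621 0.243 0.213] gap 0.0003 F [ 3.8 -1.9 18.1] M [-0.28 -0.58  0.02] q [ 0.357  0.723  1.621 -0.009  0.788 -1.097]
shift units(now-tool) [ 0.105  0.051 -0.029] max 0.10528596498746659  turn [ 0.003 -0.001  0.011] max 0.06052323609148727
shift in target frame [ 0.106  0.05  -0.03 ] world d [-0.002 -0.001 -0.003]
```

step_arm([
  [0.04,0,0,0,0,0],
  [0,0,0,0,0,0],
  [-0.5,-0.2,0,0,0,0],
  [-0.9,0,0,0,0,0],
  [-1,0,0,0,0,0],
  [-1,0,0,0,0,0],
  [-1,0,0,0,0,0],
  [-1,0,0,0,0,0],
])

```text
time_s: 34.45
tcp_pos: [0.6252, 0.2426, 0.3789]
orientation: [-1.133, 1.258, 1.121]
contact_force: [0.4, -0.1, 0.3]
finger_gap: -0.0002
```

step_arm([
  [0,-0.5,-0.8,0,0,0],
  [0,-0.5,-1,0,0,0],
  [0,-0.5,-1,0,0,0],
  [0,0,-1,0,0,0],
  [0,0,-1,0,0,0],
  [0,0,-1,0,0,0],
  [0,0,-1,0,0,0],
  [0,0,-1,0,0,0],
])

```text
time_s: 35.45
tcp_pos: [0.6459, -0.0001, 0.3898]
orientation: [-1.138, 1.248, 1.12]
contact_force: [0.1, -0.2, 0.1]
finger_gap: 0.0002
```

```bash
python3 - <<'E'
from binview import *
take('top','t19');take('scene','s19')
enh('t19',[],(90,90,250,230),'t19p',4.2);enh('s19',[],(290,160,390,260),'s19p',6)
x,y,z=binview('t19')
k=(x>.06)&(x<.18)&(abs(y)<.023)&(z>.0)&(z<.2)
for a in sorted(zip(x[k],y[k],z[k])):
    if abs(a[1])<10e-3 or a[0]<.09: print('%.0f %.0f %.0f'%tuple(1000*v for v in a),end=' | ')
print(get_state()['tcp_pos'],get_state()['time_s'])
E
```

```text
60 -4 130 | 60 10 106 | 60 2 110 | 61 -11 131 | 61 -15 133 | 61 14 133 | 61 -19 134 | 61 10 134 | 61 20 96 | 61 -14 98 | 62 17 97 | 62 -22 133 | 62 -21 99 | 62 -8 92 | 62 -17 96 | 62 3 133 | 62 8 130 | 63 0 131 | 63 21 136 | 63 -12 137 | 63 -4 132 | 64 -16 137 | 64 18 132 | 64 -19 136 | 64 -6 129 | 65 11 134 | 65 15 131 | 65 7 134 | 66 5 131 | 66 -20 127 | 67 -15 92 | 67 -19 91 | 70 -15 95 | 70 6 116 | 70 -19 97 | 71 19 121 | 71 2 114 | 71 15 121 | 72 -22 91 | 72 -1 111 | 72 -17 119 | 72 -4 111 | 72 -8 112 | 72 -16 100 | 73 -11 112 | 73 10 116 | 73 -20 115 | 73 14 114 | 74 2 118 | 74 -19 97 | 74 -23 98 | 74 7 112 | 75 -8 115 | 75 0 111 | 76 -4 112 | 76 -12 114 | 77 2 119 | 77 20 110 | 77 11 113 | 77 -18 113 | 77 7 115 | 78 -14 109 | 78 16 109 | 78 -1 117 | 79 -4 115 | 79 -7 115 | 81 12 114 | 81 -17 96 | 81 -9 107 | 82 8 113 | 82 -0 116 | 82 5 113 | 82 -16 76 | 83 -11 71 | 83 -19 74 | 83 19 101 | 84 -19 102 | 86 -19 92 | 87 -14 70 | 88 -17 67 | 89 -21 67 | 89 -3 74 | 89 19 93 | 90 -6 72 | 92 6 73 | 94 4 66 | 94 -5 69 | 95 1 63 | 96 7 71 | 97 -5 74 | 99 5 78 | 99 6 62 | 100 -7 65 | 100 -1 75 | 101 4 56 | 101 -4 73 | 102 -8 72 | 102 6 64 | 103 6 77 | 104 -5 78 | 104 3 74 | 104 -1 75 | 106 -7 72 | 107 8 75 | 109 6 68 | 110 -2 70 | 110 2 68 | 111 -5 65 | 112 -9 65 | 114 8 64 | 114 -1 67 | 115 -5 67 | 115 4 63 | 115 -8 66 | 118 -10 58 | 120 -7 32 | 120 7 56 | 120 3 57 | 121 -1 57 | 121 -5 57 | 122 -10 29 | 122 -8 56 | 126 1 53 | 126 10 48 | 126 -8 40 | 127 -8 24 | 127 -3 51 | 127 -3 20 | 128 -5 47 | 129 -9 45 | 131 3 47 | 132 8 43 | 133 -5 17 | 133 0 43 | 134 -7 41 | 134 -8 11 | 134 -2 38 | 136 -9 36 | 137 6 41 | 139 -2 8 | 139 -6 9 | 141 -9 3 | 145 -4 2 | 148 5 0 | 149 1 1 | 149 -7 1 | 152 1 5 | 152 10 0 | 153 -7 4 | 155 1 6 | 156 6 2 | 157 -1 1 | 160 7 3 | 161 -1 1 | 162 -9 1 | 164 7 4 | 166 -5 3 | 168 8 3 | 169 -0 4 | 169 5 1 | 172 9 3 | 174 1 2 | 177 6 2 | 178 2 0 | [ 0.6458371  -0.00160362  0.38983094] 35.55
```

View pics/t19p.png

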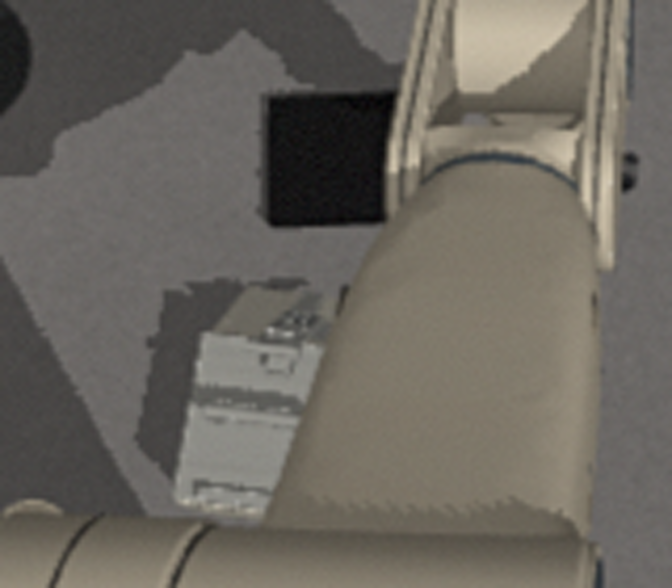

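View pics/s19p.png

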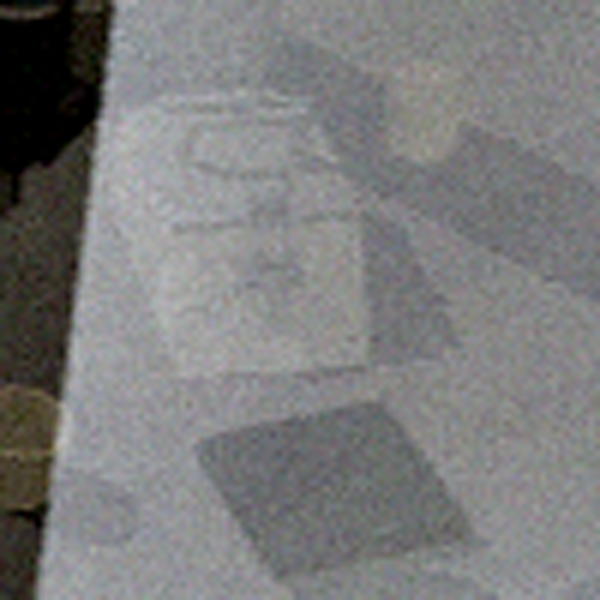

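step_arm([
  [-0.5,0,-1,0,0,0],
  [-0.5,0,-1,0,0,0],
  [-0.5,0.5,-1,0,0,0],
  [0,0.5,-1,0,0,0],
  [0,0.5,-1,0,0,0],
  [0,0.5,-1,0,0,0],
  [0,0.5,-1,0,0,0],
  [0,0.5,-1,0,0,0],
  [0,0.5,-1,0,0,0],
])

```text
time_s: 36.67
tcp_pos: [0.5105, -0.2598, 0.4395]
orientation: [-1.141, 1.243, 1.121]
contact_force: [0.6, 0.1, 0.3]
finger_gap: -0.0001
```

```bash
python3 - <<'E'
from binview import *
take('top','t20');take('scene','s20')
x,y,z=binview('t20')
L=(x>.112)&(x<.136)&(abs(y)<.008)&(z>.036)&(z<.075)
p=np.polyfit(x[L],z[L],1); print('lever slope',np.degrees(np.arctan(p[0])),'z at .121',np.polyval(p,.121),L.sum())
held('t20',bw(0,0,.085+.201),BY)
k=(abs(x)<.07)&(abs(y)<.07)&(abs(z-.095)<.006)&((abs(x)>.02)|(abs(y)>.055))&(x<.04)&(x>-.06)
print('lid plane',np.linalg.lstsq(np.column_stack([x[k],y[k],np.ones(k.sum())]),z[k],rcond=None)[0],k.sum())
e=(abs(x)<.085)&(abs(y)<.085)&(abs(z-.095)<.0045); print('extent x',np.percentile(x[e],[1,99]),'y',np.percentile(y[e],[1,99]))
r=(x>.066)&(x<.083)&(abs(y)<.009)&(z>.106); print('rung/rib',sorted([(round(float(a),3),round(float(b),3)) for a,b in zip(x[r],z[r])]))
E
cp pics/t20.png pics/t20v.png
```

```text
lever slope -47.291392408365205 z at .121 0.055629983635757746 18
1324 z med 0.009926156537351911 plane [-0.3539 -0.528   0.0108]
-y edge:  [-0.00172495 -0.07387552] (expect 0,-.075+~.002) [-0.0733 -0.0738 -0.0736 -0.0739 -0.0737 -0.0749 -0.0738 -0.0734 -0.0743
 -0.0742 -0.0741 -0.0737 -0.0729 -0.0745]
xmin [[-0.065, -0.0736], [-0.055, -0.0748], [-0.045, -0.063], [-0.035, -0.0613], [-0.025, -0.063], [-0.015, -0.0638], [-0.005, -0.0611], [0.005, -0.0635], [0.015, -0.0636], [0.025, -0.0618], [0.035, -0.0624], [0.045, -0.0719], [0.055, -0.074], [0.065, -0.0754]]
xmax [[-0.065, 0.0728], [-0.055, 0.0715], [-0.045, 0.07], [-0.035, 0.0718], [-0.025, 0.0716], [-0.015, 0.0712], [-0.005, 0.0419], [0.005, 0.0561], [0.015, 0.0591], [0.025, 0.0635], [0.035, 0.0716], [0.045, 0.0689], [0.055, 0.0726], [0.065, 0.0722]]
handle x mean 0.0008148049075618285 92
rib 29 0.07556347728029174 (np.float64(-0.019176851361083748), np.float64(0.0155583296934288))
lid plane [0.00602877 0.00130339 0.09482786] 680
extent x [-0.07276876  0.07480161] y [-0.07260532  0.07489586]
rung/rib [(0.066, 0.13), (0.071, 0.111), (0.071, 0.111), (0.071, 0.114), (0.071, 0.116), (0.072, 0.112), (0.073, 0.119), (0.074, 0.113), (0.075, 0.111), (0.076, 0.111), (0.076, 0.115), (0.078, 0.111), (0.078, 0.113), (0.078, 0.115), (0.078, 0.116), (0.079, 0.114), (0.081, 0.116), (0.081, 0.116), (0.082, 0.106), (0.082, 0.116)]
```

View pics/t20.png

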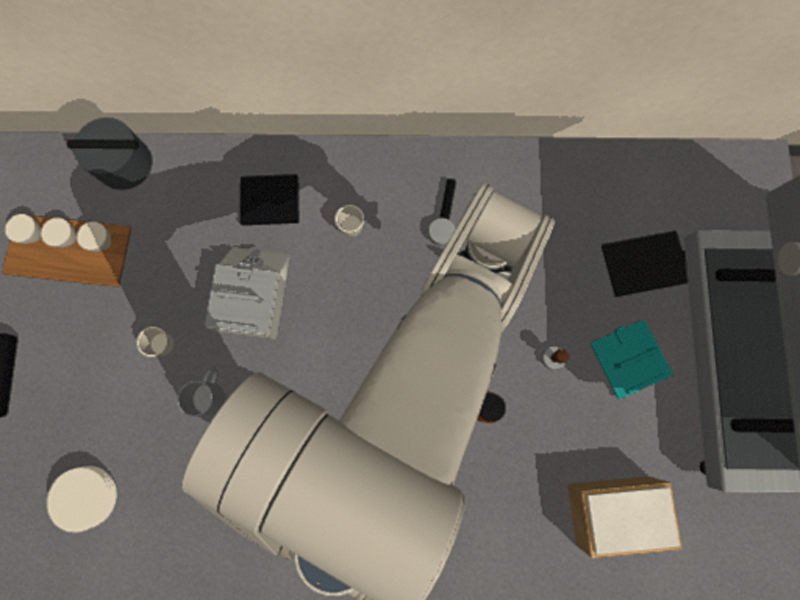

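```bash
python3 - <<'E'
from binview import *
X=[];Z=[]
for i in range(5):
    n=f'u{i}'; take('top',n)
for n in['t19','t20']+[f'u{i}' for i in range(5)]:
    x,y,z=binview(n); L=(x>.11)&(x<.139)&(abs(y)<.009); e=z-(.0729-(x-.1073)*np.tan(np.radians(50))); L&=abs(e)<.008; X+=list(x[L]);Z+=list(z[L])
X=np.array(X);Z=np.array(Z)
c=[X.mean(),Z.mean()];u,s,vt=np.linalg.svd(np.column_stack([X,Z])-c,full_matrices=False);print(len(X),'slope TLS',np.degrees(np.arctan(vt[0,1]/vt[0,0])))
# angle about pivot assuming 3mm offset
r=np.hypot(X-.105,Z-.071); a=np.degrees(np.arctan2(Z-.071,X-.105)-np.arcsin(np.clip(.003/r,-1,1))); print('median lever elev',np.median(a),'by r',[np.median(a[(r>lo)&(r<lo+.01)]).round(1) for lo in(.01,.02,.03,.04)])
C0=cloud('t0');C1=cloud('u0'); d=abs(load('t0')[0].astype(int)-load('u0')[0].astype(int)).max(2)
b0=load('t0')[0]; b1=load('u0')[0]
for nm,(uu,vv) in dict(cup=(349,220),porta=(442,200),scale=(268,198),pitch=(197,398),cupb=(152,340),turq=(632,358),tamper=(555,357)).items():
    u=int(uu*.64);v=int(vv*.64); w=22
    A=b0[v-w:v+w,u-w:u+w].astype(np.float32).mean(2);B=b1[v-w:v+w,u-w:u+w].astype(np.float32).mean(2)
    A=cv2.Laplacian(cv2.GaussianBlur(A,(0,0),1.5),cv2.CV_32F);B=cv2.Laplacian(cv2.GaussianBlur(B,(0,0),1.5),cv2.CV_32F)
    print(nm,cv2.phaseCorrelate(A,B))
E
```

```text
159 slope TLS -50.971311120219134
median lever elev -51.20781253166689 by r [np.float64(-52.3), np.float64(-50.7), np.float64(-51.0), np.float64(-51.2)]
cup ((0.08994697740670787, 0.3878738553081824), 0.7151004471013576)
porta ((0.4214848206740456, 0.41855462118877185), 0.9612094968630944)
scale ((0.8338677736102724, -0.3559859257075466), 0.5295006759078414)
pitch ((-0.2734089331496463, 0.23031661374741574), 0.585212794645333)
cupb ((0.02598760510739595, 0.4670816347075224), 0.563915355588183)
turq ((0.5132536520378075, 0.519467595190573), 1.0254692072927216)
tamper ((0.5056412663904943, 0.5375160791376778), 1.0605637580965772)
```

```bash
python3 - <<'E'
from h import *
for n in('t0','t2','t9','t16','t18','u0','u1'):
    p=load(n)[0].astype(int); m=(p.max(2)<32); q=np.zeros_like(m); q[105:150,148:196]=m[105:150,148:196]
    v,u=np.nonzero(q); print(n,len(u),u.mean().round(2),v.mean().round(2),np.percentile(u,[1,99]),np.percentile(v,[1,99]))
E
```

```text
t0 1028 172.25 126.78 [154. 189.] [113. 142.]
t2 1064 172.46 126.79 [154. 190.] [112. 142.]
t9 1064 172.6 126.73 [154. 190.] [112. 142.]
t16 875 175.13 126.61 [159. 189.] [112. 144.]
t18 1000 173.13 126.88 [155. 189.] [113. 146.]
u0 1118 171.78 127.5 [154. 190.] [112.   142.83]
u1 1117 171.76 127.52 [154. 190.] [112. 143.]
```

```bash
python3 -c "
from plant import hand_in,get_state
print(get_state()['time_s']);print(hand_in())"
```

```text
37.025
the job is handed in; nothing more can be done
None
```

I finished the job and handed it in at 37.0 s. The lid is on the bin with its keeper on the latch side, and the latch is shut.

**What I did**
- I lifted the lid straight out of the rack by its edge. I tilted it down onto the free counter and let its edge down on the lower finger until it lay flat, handle up.
- I took it again by the handle, set it on the bin and let go.
- I swung the loop over the keeper's rib and let go of it with the lever still open. I then pushed the lever down with the closed fingertips.

**Last checks**
- **Lid:** it sits level, with its top at about 95 mm as it should be. Its edges are within about 2 mm of square on the bin.
- **Loop:** the rung lies behind the rib, at about bin x 72 and z 110.
- **Lever:** its direction, averaged over seven pictures, is 51 degrees below level, so it is fully shut. A single picture read 47 to 48 degrees, which I put down to depth noise.
- **Bystanders:** the scale's outline and the pixel shifts of the cups, pitcher, portafilter and tamper show no visible movement (under about a pixel, roughly 4 mm). I did not measure the jar, which the arm partly hid.

**What did not go smoothly**
- While drawing back from laying the lid down, the arm touched something, most likely the bin, with about 16 N. The force cleared as I moved away, and the bin and latch were unchanged in later pictures.
- The first push on the lever slid off its end when the lever was about level. I lifted, moved closer in and pushed again, reaching about 18 N at the stop.
- Swinging the loop across pulled the lever from about 2.07 to roughly 1.65 rad. The rung was already behind the rib, and the lever was still open when I let go of the loop.

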